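Tip the spent paint markers into the flap box

ROBOT

A 7-joint arm with a two-finger parallel gripper is mounted at the origin on the work surface. World frame = base frame: x ahead of the robot, y to its left, z up, the work surface at z = 0. Lengths are in m, angles in rad, forces in N, time in s.
With the tool pointing down it reaches from about 0.425 to 0.925 m from the base axis. Payload 6.8 kg.
Tool frame: the origin (TCP) lies midway between the tips of the shut fingers; the grasp point (between the pads) lies 19 mm behind it; z points along the fingers, x is the direction in which the jaws open and shut, and the axes are right-handed (so a half turn about z gives the same grasp; the last joint's range is limited). The gripper opens to 85 mm and grips with 20 to 120 N. Pads are 22 mm wide; open, the fingers measure 114 mm over their backs; the gripper's body (76 mm by 85 mm) begins 54 mm behind the grasp point. The pads swing forward as they close: fully open they stand 13 mm farther back than shut.
Start: joints at [1.016, 0.477, 0.022, 1.555, -0.011, 1.109, -0.083], TCP at [0.292, -0.609, 0.194] pointing down, gripper open.
Joint ranges: [-2.96, 2.96], [-0.34, 2.1], [-1.41, 1.46], [0.24, 2.44], [-1.37, 4.51], [0.17, 1.92], [-2.96, 2.96]. Speed limits (rad/s): [2.39, 2.39, 3.14, 3.14, 3.14, 3.14, 3.14].

INTERFACE

Orientations are given as a unit quaternion [w, x, y, z].
In Python, from station import bot, imaging, nets gives the robot as it stands. The module is installed in compiled form; this text tells all that it offers.
- The arm moves only by the tool apply_moves, never from a script. Its argument "moves" is text: rows parted by semicolons, each of 7 numbers parted by spaces: the gripper command: -1 is fully open, 1 is shut, values between are in proportion, then the shift along the tool's x, y, z normalised to -1 to 1, where 1 is 120 mm, then the turn, a rotation vector about the tool's x, y, z normalised to -1 to 1, where 1 is 4 degrees. In form: hand dx dy dz rx ry rz; .... A call has 1 to 12 rows; each row shifts and turns the commanded pose from where the row before left it, along the tool's axes as they then stand; what a row does not reach is not made up. A row lasts 1/12 s, in which the tool goes at most 41.7 mm and 7.16 degrees, less where a joint would pass 70% of its speed; a pose out of reach is approached as far as the arm can. A call with a number of a shift or a turn outside -1 to 1 is refused whole. A call with a gripper value outside its range is refused whole. The fingers move at their own pace and stop on an object; "force" is the grip in N (left out, the last holds). Time passes only in rows, so rows that do not move let the fingers close. It gives the time, the measured TCP pose, the force and the opening at its end, in the units of the state.
- bot.get_obs(): the state, without advancing time (a new reading comes with each control period).
- imaging.read_camera(name): name is "side" or "top"; returns a dict with "image" (480x640x3 uint8, red, green, blue), "fx", "fy", "cx", "cy" (pixels), "dist_coeffs" ([k1, k2, p1, p2, k3] as OpenCV has them; the pictures are not rectified), "view" (4x4, takes a point from world to camera coordinates). Camera axes: x right, y down, z forward; pixel columns grow to the right and rows downward; lengths in m; the calibration is good to about 2 mm. A picture is of the moment at which its call begins. There is no depth.
- bot.hand_in(): hands the job in, once; it reports no verdict.
Trained networks look in a picture, given as the dict that the camera call returned (one of the last four; its "shot" number tells which), for a name from the list of things; names that differ only in an ending like _2 or _b are one class to them, and where a whole thing is asked for, a point or a joint stands for the part that bears it (a point fixed in the world has none). Each returns a list of dicts, best first, with "score" (0 to 1); they miss things now and then, are a little off and sometimes report something else, mostly with a low value. They report only what shows in the picture. A call takes as long as a camera call. They do not tell look-alikes from the thing itself.
- nets.spot_in(picture, name): "rect" ([left, top, right, bottom] in pixels, round what is visible of it).
- nets.outline_of(picture, name): "region" (480x640 bool, what is visible of it) and "rect" ([left, top, right, bottom] in pixels, round what is visible of it).
- nets.spot_point(picture, name): "location" ([column, row] in pixels: a listed point, or the origin of a listed thing).
The state is a dict: "t": time; "q": joint angles; "joint_vel": joint speeds; "joint_torque": joint torques, N m; "eef_pos": TCP position; "tool_rot": TCP orientation; "contact_force": force on the tool from outside, world axes, zero at the start; "torque": the same for the moment, N m; "gripper_width": opening from 0.0 (shut) to 1.0 (fully open).
Only numpy, scipy, OpenCV 4.12 (cv2) and the standard library are available. Lean on these libraries where they do the work, as an engineer would, in place of code of your own. Each camera call takes 0.05 s, during which the arm holds its last target.

TASK

At the portrait stall, empty the wooden scoop of its three spent paint markers into the collection box: press the spring flap in the top of the box open with the scoop's front rim, hold it open with the rim and tip the scoop so that all three markers go down inside, without touching the markers with the gripper. Then let the flap spring fully shut and stand the empty scoop upright on the table again, released. Leave the paint jars and the paint tin where they are.

Things in the scene. Friction and masses are not known exactly. Their poses are not given: they have to be found in the camera images.
- scoop: Loose wooden scoop tray, 0.25 kg, 130 mm long (x), 134 mm wide (y), flat underside; origin at the centre of the underside, z up. Side walls 45 mm high, back wall (+x) 50 mm, open front at -x, roughly towards the robot. Inside width 122 mm; the floor ramps up 9 degrees from back (7 mm) to front (27 mm), so markers stay at the back until the front dips over 9 degrees.
- scoop_grip (a point): Middle of the free part of the upright grip tab at the scoop's back: x = +66, y = 0, z = 90 mm in the scoop's frame. The tab is 14 mm thick (x), 50 mm wide (y), its top at z = 115 mm, standing free above the back wall (z = 50 mm). Pinch it across its thickness, fingers closing along the scoop's x.
- scoop_rim (a point): Middle of the scoop's front rim, the bottom edge of its front board: x = -65 mm, y = 0, z = 0 in the scoop's frame.
- marker_a: Spent paint marker, a rigid cylinder 110 mm long, 20 mm diameter, 22 g, white with a black cap; origin at its middle, long axis y. Lies across the scoop (along the scoop's y) at its back end and rolls freely.
- marker_b: As marker_a, the next one in the row.
- marker_c: As marker_a, the next one in the row, nearest the scoop's open front.
- bin: Plywood collection box screwed to the table, 200 mm (x) by 210 mm (y), deck at z = 140 mm; origin at the centre of its underside; +x roughly away from the robot. Deck opening x = -20 to +80, y = -85 to +85 mm, shut by the flap. Boards stand round it on the deck: back board at x = -28 to -20 mm, 45 mm high; cheeks at y = +-87 mm, 30 mm high. The hinge side (+x) is open.
- bin_hinge (a point): Middle of the flap's hinge line on the deck's top: x = +80, y = 0, z = 140 mm in the box's frame; 20 mm of deck lies beyond it. The scoop comes in over this side, front towards the box's -x, tipped about 45 degrees, rim some 40 mm past the hinge and 35 mm below the deck; the opened flap is then a chute that carries the markers on into the box.
- flap (a joint): Angle of the aluminium flap, 97 mm long, hinged at the opening's +x edge: 0 shut (level with the deck), positive swung down into the box, at most 1.2 rad. A spring (0.06 N m/rad, preload about 0.18 N m) shuts it; the markers' weight alone does not open it. About 5 to 6 N at 40 mm from the hinge opens it to 0.7 rad.
- jar_1: Paint jar, 44 mm diameter, 50 mm high, a bystander; origin at the centre of its underside.
- jar_2: Paint jar, 44 mm diameter, 50 mm high, a bystander; origin at the centre of its underside.
- paint_tin: Flat closed metal paint tin 70 x 130 x 18 mm, a bystander; origin at the centre of its underside.
There are look-alikes about, which are no part of the job. What is shaped like the marker_c but purple is not meant. Of the things that look like the scoop, take the one that is nearest to the robot's base at the start.

How it is judged:
By the outcome, as a careful person would: the job done as asked, in the order asked, and still so for the second after the job is handed in, with the robot touching nothing.
It also fails if it takes over 64 s, if anything falls off the work surface, if the arm or the gripper's body presses on something with over 40 N, if the wrist force passes 120 N, or if a joint passes its speed limit or range.

## Working session

There is one attempt and no reset: what is moved stays moved. The work goes in short steps, Python scripts to look and compute and a tool call to move; the robot and the scene stay as the last step left them, time stands still between calls to the robot, and variables do not carry over. Pictures are saved under pics/ and viewed, and the job is handed in when it is done.

Besides the shell and the picture viewer there is one more tool, called as name(argument=value, ...) on one line, values as JSON. apply_moves: Moves the arm, as the interface text tells. Scaled input: -1 to 1 covers 120 mm each way for a shift and 4 degrees each way for a turn. Its arguments: {"type":"object","properties":{"moves":{"type":"string"},"force":{"type":"number"}},"required":["moves"]}

```bash
mkdir -p pics; cat > h.py <<'E'
import numpy as np, cv2, json
from station import bot, imaging, nets
def snap(cam,fn):
    p=imaging.read_camera(cam); cv2.imwrite('pics/'+fn+'.png',cv2.cvtColor(p['image'],cv2.COLOR_RGB2BGR)); return p
def KD(p): return np.array([[p['fx'],0,p['cx']],[0,p['fy'],p['cy']],[0,0,1.]]),np.array(p['dist_coeffs'],float)
def proj(p,X):
    K,D=KD(p);V=np.array(p['view']);r,_=cv2.Rodrigues(V[:3,:3])
    return cv2.projectPoints(np.array(X,float).reshape(-1,1,3),r,V[:3,3],K,D)[0].reshape(-1,2)
def ray(p,uv):
    K,D=KD(p);V=np.array(p['view']);n=cv2.undistortPoints(np.array(uv,float).reshape(1,1,2),K,D).reshape(2)
    R=V[:3,:3];return -R.T@V[:3,3], R.T@np.array([n[0],n[1],1])
def atz(p,uv,z):
    o,d=ray(p,uv);return o+d*(z-o[2])/d[2]
E
python3 - <<'E'
from h import *
a=snap('top','t0');b=snap('side','s0')
for p,n in((a,'top'),(b,'side')):
    V=np.array(p['view']);print(n,p['fx'],p['cx'],p['cy'],p['dist_coeffs'],(-V[:3,:3].T@V[:3,3]).round(3),V[2,:3].round(3))
    for o in ['scoop','marker_a','bin','jar_1','paint_tin','flap']:
        print(o,[(np.round(r['rect']).astype(int).tolist(),round(r['score'],2)) for r in nets.spot_in(p,o)])
    for o in ['scoop','scoop_grip','scoop_rim','bin_hinge','bin']:
        print(o,[(np.round(r['location'],1).tolist(),round(r['score'],2)) for r in nets.spot_point(p,o)])
print(bot.get_obs())
E
```

```text
top 554.3299059381484 315.90343116601775 233.82689160398834 [-0.04031088  0.          0.          0.          0.        ] [0.384 0.171 1.28 ] [ 0.172 -0.009 -0.985]
scoop [([264, 236, 330, 308], 0.86), ([103, 306, 193, 391], 0.67)]
marker_a [([213, 264, 228, 309], 0.96), ([276, 242, 323, 262], 0.87), ([273, 254, 319, 269], 0.87), ([258, 324, 283, 372], 0.69), ([275, 260, 325, 280], 0.61)]
bin [([409, 210, 540, 330], 0.94)]
jar_1 [([352, 173, 371, 196], 0.91), ([408, 210, 542, 331], 0.53), ([262, 232, 332, 305], 0.45)]
paint_tin [([397, 144, 454, 177], 0.79)]
flap [([441, 224, 531, 286], 0.72)]
scoop [([300.1, 273.2], 0.71)]
scoop_grip [([291.5, 239.2], 0.91), ([158.1, 321.3], 0.84)]
scoop_rim [([134.5, 370.1], 0.85), ([300.0, 300.0], 0.59)]
bin_hinge [([490.9, 234.3], 0.68)]
bin [([464.2, 277.3], 0.96), ([300.1, 253.4], 0.73)]
side 480.7144133549526 318.2691145319065 244.88051960897263 [0.0447339 0.        0.        0.        0.       ] [ 0.268 -0.493  0.822] [ 0.311  0.633 -0.709]
scoop [([240, 218, 321, 306], 0.89), ([133, 173, 203, 231], 0.88)]
marker_a [([280, 244, 313, 268], 0.8
[... 622 characters left out ...]
)]
{'t': 1.2, 'q': array([ 1.01591726,  0.47698511,  0.02242434,  1.55541735, -0.01154392,
        1.10931492, -0.08307881]), 'joint_vel': array([-0.00130679, -0.00113971,  0.00048605,  0.00021613,  0.00080173,
        0.0001257 , -0.00062903]), 'joint_torque': array([ 7.43910659e-04, -5.96325088e+01,  1.60671372e+00, -2.81540662e+01,
        1.24037647e-02,  1.72162163e-03, -1.32722505e-05]), 'eef_pos': array([ 0.29164802, -0.60874482,  0.19441102]), 'tool_rot': array([-1.76440515e-05,  8.46175447e-01, -5.32904411e-01,  1.15127273e-05]), 'contact_force': array([ 0.33865515,  0.78358967, -0.95009711]), 'torque': array([0.00296275, 0.05254751, 0.00838407]), 'gripper_width': 0.999074888981855}
```

View images.

View pics/t0.png

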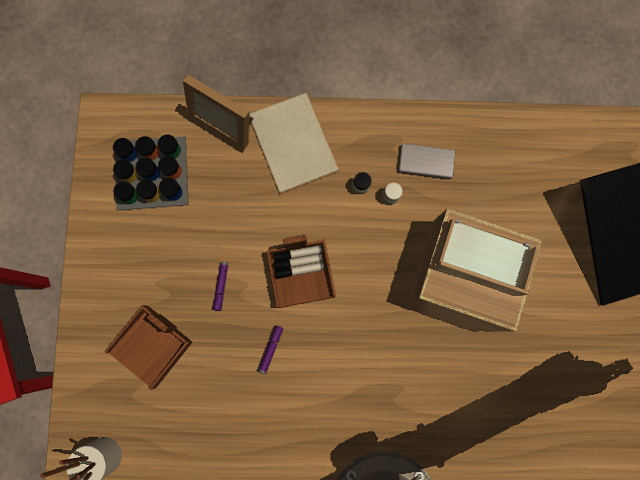

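View pics/s0.png

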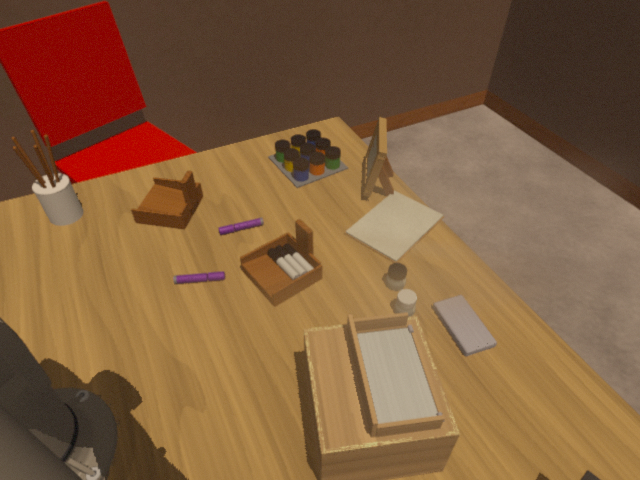

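```bash
python3 - <<'E'
import cv2
a=cv2.imread('pics/t0.png');b=cv2.imread('pics/s0.png')
def z(i,x0,y0,w,h,s,n):
    cv2.imwrite('pics/'+n,cv2.resize(i[y0:y0+h,x0:x0+w],None,fx=s,fy=s,interpolation=cv2.INTER_CUBIC))
z(a,250,225,100,90,6,'z1.png');z(b,230,215,110,95,6,'z2.png');z(a,385,195,170,145,4,'z3.png');z(b,290,300,190,180,3.2,'z4.png')
E
```

```text
(no output)
```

View pics/z1.png

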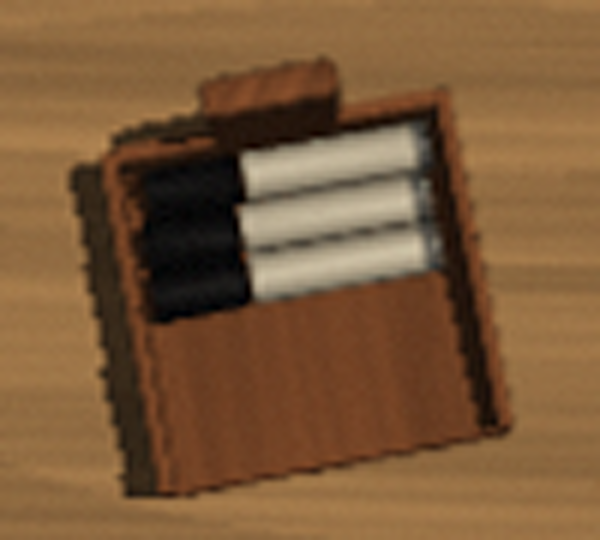

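View pics/z2.png

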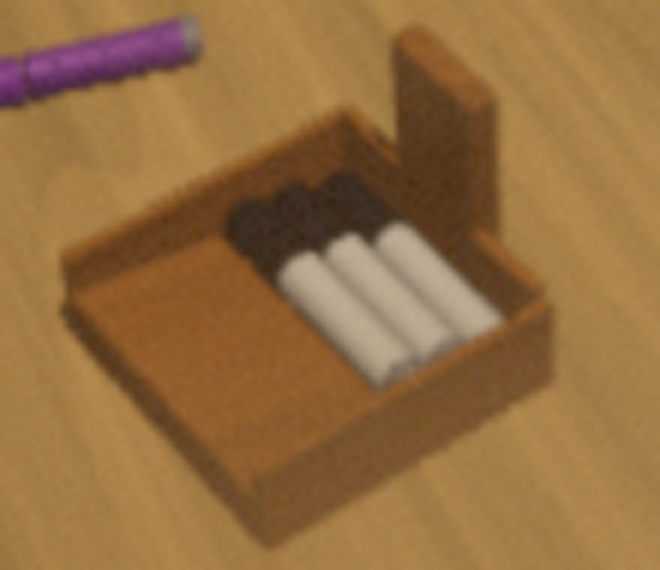

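View pics/z3.png

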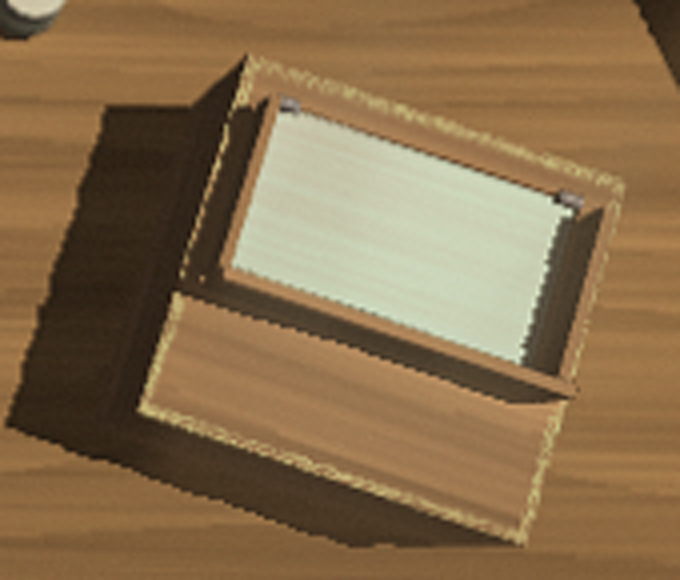

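View pics/z4.png

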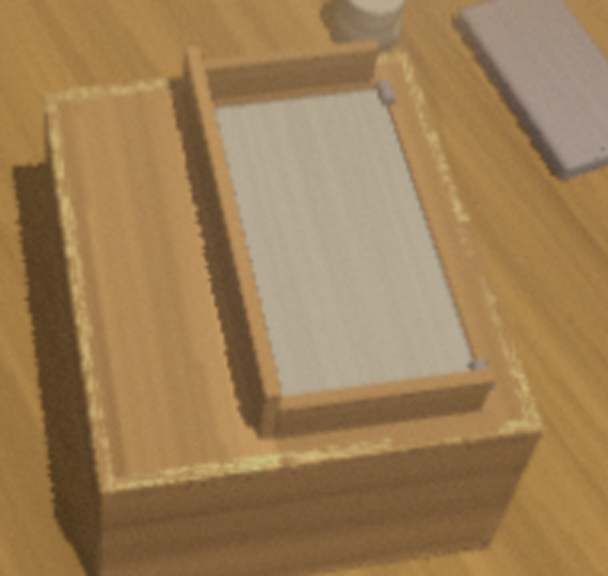

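```bash
cat > fit.py <<'E'
from h import *
from scipy.optimize import least_squares
def fit(obs,x0):
    def f(v):
        c,s=np.cos(v[2]),np.sin(v[2]);R=np.array([[c,-s,0],[s,c,0],[0,0,1]]);out=[]
        for p,L,U in obs: out.append(proj(p,(R@(np.array(L,float)/1000).T).T+[v[0],v[1],0])-U)
        return np.concatenate(out).ravel()
    r=least_squares(f,x0,loss='soft_l1');return r.x,f(r.x).reshape(-1,2)
E
python3 - <<'E'
from fit import *
a=imaging.read_camera('top');b=imaging.read_camera('side')
tl=[(65,67,50),(65,-67,50),(-65,-67,45),(73,25,115),(73,-25,115),(59,-25,115),(59,25,115)]
tu=np.array([(105,160),(447,90),(510,430),(200,85),(335,60),(340,97),(208,112)])/6+[250,225]
sl=[(-65,-67,0),(-65,-67,45),(65,-67,50),(65,67,50),(-65,67,45),(65,-67,0),(59,25,115),(73,-25,115)]
su=np.array([(270,547),(255,485),(553,300),(345,107),(65,255),(552,380),(400,37),(497,100)])/6+[230,215]
print(fit([(a,tl,tu-.4),(b,sl,su-.4)],[.6,.2,0]))
L=[(-100,105,140),(-100,-105,140),(100,105,140),(100,-105,140)]
tu=np.array([(143,410),(525,545),(248,60),(622,182)])/4+[385,195]
su=np.array([(48,95),(105,490),(405,55),(540,430)])/3.2+[290,300]
print(fit([(a,L,tu-.4),(b,L,su-.4)],[.6,-.2,0]))
for uv in [(361,183),(393,193)]: print('jar',atz(a,uv,.05))
for uv in [(398,150),(454,155),(452,178),(400,172)]: print('tin',atz(a,uv,.018))
for uv in [(158,335)]: print('other',atz(a,uv,.03))
E
```

```text
(array([0.51017431, 0.19155309, 0.2014765 ]), array([[-0.80973005, -1.57634947],
       [ 0.96694398, -0.50805134],
       [ 1.19019464,  0.00727319],
       [-0.11804223, -0.63112426],
       [ 0.4818607 , -0.61510557],
       [ 0.82299551, -0.40982582],
       [-0.32064361,  1.25996041],
       [-0.97044189,  1.85802188],
       [ 0.11109464, -1.17003832],
       [ 0.05498272, -0.34085844],
       [-0.62629307, -1.71089118],
       [-1.88882482, -0.13977599],
       [ 0.10370602,  1.36138961],
       [-2.38998529, -0.02802267],
       [ 0.4107797 , -0.74474492]]))
(array([ 0.51750187, -0.18431403, -0.31295838]), array([[-1.45051479,  0.40844527],
       [ 0.31902824, -0.01591387],
       [ 0.09238705, -1.84863654],
       [ 1.16197955, -0.29637689],
       [-1.89576113, -0.61674497],
       [-1.67338694,  1.0112543 ],
       [ 0.51849566, -1.60350384],
       [ 1.03287889, -0.00261005]]))
jar [0.71935619 0.05856004 0.05      ]
jar [ 0.69741743 -0.01490752  0.05      ]
tin [ 0.81136339 -0.03238439  0.018     ]
tin [ 0.80232881 -0.16649414  0.018     ]
tin [ 0.74538288 -0.16020328  0.018     ]
tin [ 0.75709735 -0.03668326  0.018     ]
other [0.36689344 0.50596401 0.03      ]
```

```bash
cat > plan.py <<'E'
from h import *
from scipy.spatial.transform import Rotation as Ro, Slerp
def q2R(q): return Ro.from_quat([q[1],q[2],q[3],q[0]])
def toolR(yaw,tilt=0): # degrees/rad: yaw rad heading of tool x; tilt rad forward
    c,s=np.cos(yaw),np.sin(yaw)
    D=Ro.from_matrix(np.array([[c,s,0],[s,-c,0],[0,0,-1.]]))
    return D*Ro.from_rotvec([0,tilt,0])
def rows(p0,R0,wps,hand,vmax=.028,wmax=4.0):
    """wps list of (pos,Rot); straight lines, returns rows; rounding fed back"""
    out=[];p=np.array(p0,float);R=R0;n0=0
    for tp,tR in wps:
        tp=np.array(tp);ang=np.degrees((R.inv()*tR).magnitude());d=np.linalg.norm(tp-p)
        n=max(1,int(np.ceil(max(d/vmax,ang/(wmax*.98)))))
        ps=p;Sl=Slerp([0,1],Ro.concatenate([R,tR]))
        for k in range(1,n+1):
            gp=ps+(tp-ps)*k/n;gR=Sl(k/n)
            d_=np.round(R.inv().apply(gp-p)/.12,3);r_=np.clip(np.round(np.degrees((R.inv()*gR).as_rotvec())/4,2),-1,1)
            p=p+R.apply(d_*.12);R=R*Ro.from_rotvec(np.radians(r_*4))
            out.append(' '.join(f'{v:g}' for v in [hand,*(d_+0.),*(r_+0.)]))
        print('--wp',n)
    for i in range(0,len(out),12): print('; '.join(out[i:i+12]));print()
    print('end',p.round(4),len(out),'rows'); return p,R
BIN=(0.5175,-0.1843,-0.313); SC=(0.5102,0.1916,0.2015)
def loc(f,v): 
    c,s=np.cos(f[2]),np.sin(f[2]);return np.array([f[0]+c*v[0]-s*v[1],f[1]+s*v[0]+c*v[1],v[2]])
def cur():
    o=bot.get_obs();return o,np.array(o['eef_pos']),q2R(o['tool_rot'])
E
python3 - <<'E'
from plan import *
o,p,R=cur()
a=imaging.read_camera('top');print([atz(a,(600,305),z).round(3) for z in (0,.1,.3)])
print(toolR(-64.4/57.3).as_matrix().round(3)[:,0],R.as_matrix().round(3)[:,0])
rows(p,R,[((.30,-.42,.30),toolR(-.75)),((.5955,-.2096,.31),toolR(-.313)),((.5955,-.2096,.25),toolR(-.313,.85))],-1)
E
```

```text
[array([ 0.453, -0.507,  0.   ]), array([ 0.447, -0.454,  0.1  ]), array([ 0.437, -0.348,  0.3  ])]
[ 0.432 -0.902  0.   ] [ 0.432 -0.902 -0.   ]
--wp 8
--wp 13
--wp 13
-1 -0.174 -0.093 -0.11 0 0 -0.67; -1 -0.169 -0.101 -0.11 0 0 -0.67; -1 -0.164 -0.108 -0.11 0 0 -0.67; -1 -0.159 -0.116 -0.11 0 0 -0.67; -1 -0.153 -0.124 -0.11 0 0 -0.67; -1 -0.147 -0.13 -0.11 0 0 -0.67; -1 -0.141 -0.137 -0.11 0 0 -0.67; -1 -0.135 -0.144 -0.11 0 0 -0.67; -1 0.047 -0.228 -0.006 0 0 -0.48; -1 0.054 -0.226 -0.007 0 0 -0.48; -1 0.062 -0.224 -0.006 0 0 -0.48; -1 0.069 -0.222 -0.007 0 0 -0.49

-1 0.077 -0.219 -0.006 0 0 -0.48; -1 0.084 -0.217 -0.006 0 0 -0.48; -1 0.092 -0.214 -0.007 0 0 -0.48; -1 0.098 -0.211 -0.006 0 0 -0.48; -1 0.106 -0.207 -0.007 0 0 -0.48; -1 0.112 -0.203 -0.006 0 0 -0.48; -1 0.12 -0.2 -0.006 0 0 -0.48; -1 0.125 -0.196 -0.007 0 0 -0.49; -1 0.133 -0.191 -0.006 0 0 -0.48; -1 0 0 0.038 0 0.94 0; -1 -0.003 0 0.039 0 0.93 0; -1 -0.005 0 0.038 0 0.94 0

-1 -0.007 0 0.038 0 0.94 0; -1 -0.01 0 0.037 0 0.93 0; -1 -0.012 0 0.036 0 0.94 0; -1 -0.015 0 0.036 0 0.94 0; -1 -0.017 0 0.034 0 0.93 0; -1 -0.019 0 0.033 0 0.94 0; -1 -0.022 0 0.032 0 0.94 0; -1 -0.023 0 0.031 0 0.93 0; -1 -0.025 0 0.029 0 0.94 0; -1 -0.028 0 0.027 0 0.94 0

end [ 0.5955 -0.2096  0.25  ] 34 rows
```

apply_moves(moves="-1 -0.17 -0.09 -0.11 0 0 -0.67; -1 -0.17 -0.1 -0.11 0 0 -0.67; -1 -0.16 -0.11 -0.11 0 0 -0.67; -1 -0.16 -0.12 -0.11 0 0 -0.67; -1 -0.15 -0.12 -0.11 0 0 -0.67; -1 -0.15 -0.13 -0.11 0 0 -0.67; -1 -0.14 -0.14 -0.11 0 0 -0.67; -1 -0.13 -0.14 -0.11 0 0 -0.67; -1 0.05 -0.23 -0.01 0 0 -0.48; -1 0.05 -0.23 -0.01 0 0 -0.48; -1 0.06 -0.22 -0.01 0 0 -0.48; -1 0.07 -0.22 -0.01 0 0 -0.48")

```text
t: 2.35
eef_pos: [0.392, -0.3556, 0.3053]
tool_rot: [0.0, 0.953, -0.302, 0.0]
contact_force: [0.2, -0.3, 0.0]
gripper_width: 1.001
```

apply_moves(moves="-1 0.08 -0.22 -0.01 0 0 -0.48; -1 0.08 -0.22 -0.01 0 0 -0.48; -1 0.09 -0.21 0 0 0 -0.48; -1 0.1 -0.21 0 0 0 -0.48; -1 0.11 -0.21 0 0 0 -0.48; -1 0.11 -0.2 0 0 0 -0.48; -1 0.12 -0.2 0 0 0 -0.48; -1 0.13 -0.2 0 0 0 -0.48; -1 0.13 -0.19 0 0 0 -0.48; -1 0 0 0.04 0 0.94 0; -1 0 0 0.04 0 0.94 0; -1 0 0 0.04 0 0.94 0")

```text
t: 3.35
eef_pos: [0.5983, -0.2106, 0.2925]
tool_rot: [0.015, 0.983, -0.155, 0.099]
contact_force: [-0.4, -0.1, -0.3]
gripper_width: 0.996
```

apply_moves(moves="-1 -0.01 0 0.04 0 0.94 0; -1 -0.01 0 0.04 0 0.94 0; -1 -0.01 0 0.04 0 0.94 0; -1 -0.01 0 0.04 0 0.94 0; -1 -0.02 0 0.03 0 0.94 0; -1 -0.02 0 0.03 0 0.94 0; -1 -0.02 0 0.03 0 0.94 0; -1 -0.02 0 0.03 0 0.94 0; -1 -0.03 0 0.03 0 0.94 0; -1 -0.03 0 0.03 0 0.94 0; -1 0 0 0 0 0 0")

```text
t: 4.27
eef_pos: [0.593, -0.2188, 0.2481]
tool_rot: [0.069, 0.921, -0.148, 0.355]
contact_force: [-0.2, 0.0, -0.2]
gripper_width: 1.0
```

```bash
python3 - <<'E'
from plan import *
o,p,R=cur();print(o['t'],p,o['q'].round(2),R.as_matrix().round(3), np.degrees(np.arctan2(R.as_matrix()[:2,2]@[.951,-.308],-R.as_matrix()[2,2])))
E
```

```text
4.2667 [ 0.5930103  -0.21876026  0.24813355] [ 0.69  0.08 -0.51  2.21  0.87  0.19 -0.93] [[ 0.705 -0.321  0.633]
 [-0.224 -0.947 -0.231]
 [ 0.673  0.022 -0.739]] 42.318424632826904
```

```bash
python3 - <<'E'
from plan import *
o,p,R=cur()
rows(p,R,[(loc(BIN,(.100,0,.28)),toolR(-.313,np.radians(36))),(loc(BIN,(.0943,0,.253)),toolR(-.313,np.radians(42)))],-1)
E
```

```text
--wp 2
--wp 2
-1 0.144 -0.038 -0.05 0.18 -0.79 0.02; -1 0.14 -0.039 -0.057 0.19 -0.79 0.02; -1 -0.085 0 0.077 0 0.75 0; -1 -0.089 0 0.072 0 0.75 0

end [ 0.6072 -0.2133  0.2531] 4 rows
```

apply_moves(moves="-1 0.14 -0.04 -0.05 0.19 -0.79 0.02; -1 0.14 -0.04 -0.06 0.19 -0.79 0.02; -1 0 0 0 0 0 0; -1 0 0 0 0 0 0")

```text
t: 4.6
eef_pos: [0.6061, -0.2235, 0.2702]
tool_rot: [0.063, 0.93, -0.154, 0.329]
contact_force: [-0.4, -0.1, -0.6]
gripper_width: 1.002
```

```bash
cat >> plan.py <<'E'
def rep():
    o,p,R=cur();c,s=np.cos(BIN[2]),np.sin(BIN[2]);M=np.array([[c,s,0],[-s,c,0],[0,0,1]])
    E=M@R.as_matrix();pb=M@(p-[BIN[0],BIN[1],0])
    print('t',round(o['t'],2),'p',p.round(4),'bin',pb.round(4),'q',o['q'].round(2),'F',o['contact_force'].round(1),'w',round(o['gripper_width'],3))
    print(' tilt',np.degrees(np.arctan2(E[0,2],-E[2,2])).round(1),'y-axis in bin',E[:,1].round(3))
E
python3 -c "
from plan import *
rep();o,p,R=cur();rows(p,R,[(loc(BIN,(.0943,0,.253)),toolR(-.313,np.radians(42)))],-1)"
```

```text
t 4.6 p [ 0.6061 -0.2235  0.2702] bin [ 0.0964 -0.01    0.2702] q [ 0.78  0.09 -0.6   2.11  0.5   0.31 -0.56] F [-0.4 -0.1 -0.6] w 1.002
 tilt 39.1 y-axis in bin [-0.02  -1.     0.017]
--wp 1
-1 -0.105 -0.085 0.098 0.37 0.73 -0.06

end [ 0.6072 -0.2133  0.253 ] 1 rows
```

apply_moves(moves="-1 -0.05 -0.04 0.05 0.19 0.37 -0.03; -1 -0.05 -0.04 0.05 0.19 0.37 -0.03; -1 0 0 0 0 0 0; -1 0 0 0 0 0 0")

```text
t: 4.93
eef_pos: [0.6051, -0.2129, 0.25]
tool_rot: [0.056, 0.923, -0.144, 0.351]
contact_force: [0.4, 0.4, -0.4]
gripper_width: 1.004
```

```bash
python3 -c "
from plan import *
rep()"
```

```text
t 4.93 p [ 0.6051 -0.2129  0.25  ] bin [ 9.21e-02 -2.00e-04  2.50e-01] q [ 0.71  0.1  -0.53  2.18  0.72  0.19 -0.77] F [ 0.4  0.4 -0.4] w 1.004
 tilt 41.7 y-axis in bin [ 0.002 -1.     0.001]
```

```bash
python3 -c "
from plan import *
o,p,R=cur();rows(p,R,[(loc(BIN,(.10,0,.32)),toolR(-.313,.1)),(loc(SC,(.066,0,.20)),toolR(.2015))],-1,vmax=.032)"
```

```text
--wp 10
--wp 14
-1 0.044 0 -0.039 0 -0.9 0; -1 0.041 0 -0.042 0 -0.9 0.01; -1 0.038 0 -0.044 0 -0.9 0; -1 0.036 0 -0.047 0 -0.9 0.01; -1 0.032 -0.001 -0.049 0 -0.9 0; -1 0.03 0 -0.051 0 -0.89 0; -1 0.026 0 -0.052 0 -0.9 0.01; -1 0.023 0 -0.054 0 -0.9 0; -1 0.019 0 -0.056 0 -0.9 0; -1 0.016 0 -0.056 0 -0.9 0.01; -1 -0.105 -0.231 0.061 0.03 -0.1 -0.53; -1 -0.096 -0.234 0.062 0.02 -0.1 -0.52

-1 -0.087 -0.238 0.064 0.03 -0.1 -0.53; -1 -0.078 -0.241 0.064 0.03 -0.1 -0.52; -1 -0.068 -0.243 0.066 0.02 -0.1 -0.53; -1 -0.059 -0.245 0.066 0.03 -0.1 -0.53; -1 -0.049 -0.248 0.067 0.03 -0.1 -0.52; -1 -0.04 -0.248 0.068 0.02 -0.1 -0.53; -1 -0.03 -0.25 0.068 0.03 -0.1 -0.53; -1 -0.021 -0.251 0.07 0.03 -0.1 -0.52; -1 -0.011 -0.251 0.069 0.02 -0.1 -0.53; -1 -0.001 -0.251 0.071 0.03 -0.1 -0.52; -1 0.009 -0.251 0.07 0.03 -0.1 -0.53; -1 0.018 -0.251 0.071 0.02 -0.1 -0.53

end [0.5748 0.2048 0.2001] 24 rows
```

apply_moves(moves="-1 0.044 0 -0.039 0 -0.9 0; -1 0.041 0 -0.042 0 -0.9 0; -1 0.038 0 -0.044 0 -0.9 0; -1 0.036 0 -0.047 0 -0.9 0; -1 0.032 0 -0.049 0 -0.9 0; -1 0.03 0 -0.051 0 -0.9 0; -1 0.026 0 -0.052 0 -0.9 0; -1 0.023 0 -0.054 0 -0.9 0; -1 0.019 0 -0.056 0 -0.9 0; -1 0.016 0 -0.056 0 -0.9 0; -1 -0.105 -0.231 0.061 0.03 -0.1 -0.53; -1 -0.096 -0.234 0.062 0.03 -0.1 -0.53")

```text
t: 5.93
eef_pos: [0.6091, -0.1579, 0.303]
tool_rot: [0.009, 0.991, -0.121, 0.053]
contact_force: [-0.2, 0.4, -1.1]
gripper_width: 0.997
```

apply_moves(moves="-1 -0.087 -0.238 0.064 0.03 -0.1 -0.53; -1 -0.078 -0.241 0.064 0.03 -0.1 -0.53; -1 -0.068 -0.243 0.066 0.03 -0.1 -0.53; -1 -0.059 -0.245 0.066 0.03 -0.1 -0.53; -1 -0.049 -0.248 0.067 0.03 -0.1 -0.53; -1 -0.04 -0.248 0.068 0.02 -0.1 -0.53; -1 -0.03 -0.25 0.068 0.02 -0.1 -0.52; -1 -0.02 -0.25 0.07 0.02 -0.1 -0.52; -1 -0.01 -0.25 0.07 0.02 -0.1 -0.52; -1 0 -0.25 0.07 0.02 -0.1 -0.52; -1 0.01 -0.25 0.07 0.02 -0.1 -0.52; -1 0.02 -0.25 0.07 0.02 -0.1 -0.52")

```text
t: 6.93
eef_pos: [0.5779, 0.2031, 0.1956]
tool_rot: [0.006, 0.995, 0.101, 0.008]
contact_force: [0.2, -1.1, -0.2]
gripper_width: 1.001
```

apply_moves(moves="-1 0 0 0 0 0 0; -1 0 0 0 0 0 0; -1 0 0 0 0 0 0")

```text
t: 7.18
eef_pos: [0.5784, 0.2012, 0.1957]
tool_rot: [0.007, 0.995, 0.1, 0.009]
contact_force: [0.1, -0.9, -0.1]
gripper_width: 0.998
```

```bash
python3 -c "
from plan import *
rep();snap('top','t1');snap('side','s1')
o,p,R=cur();rows(p,R,[(loc(SC,(.066,0,.15)),toolR(.2015)),(loc(SC,(.066,0,.068)),toolR(.2015))],-1,vmax=.02)"
```

```text
t 7.18 p [0.5784 0.2012 0.1957] bin [-0.0607  0.3855  0.1957] q [ 0.18  0.5  -0.86  1.68  0.43  1.15 -0.6 ] F [ 0.1 -0.9 -0.1] w 0.998
 tilt 1.2 y-axis in bin [ 0.49  -0.872  0.015]
--wp 3
--wp 5
-1 -0.01 -0.017 0.127 0.08 -0.08 -0.02; -1 -0.01 -0.017 0.127 0.07 -0.08 -0.02; -1 -0.009 -0.016 0.127 0.08 -0.08 -0.02; -1 0 0 0.137 0 0 0; -1 0 0 0.136 0 0 0; -1 0 0 0.137 0 0 0; -1 0 0 0.137 0 0 0; -1 0 0 0.136 0 0 0

end [0.5749 0.2048 0.0681] 8 rows
```

View pics/t1.png

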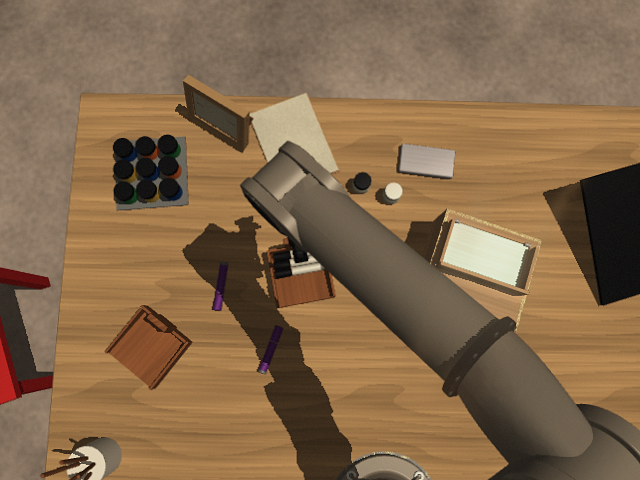

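View pics/s1.png

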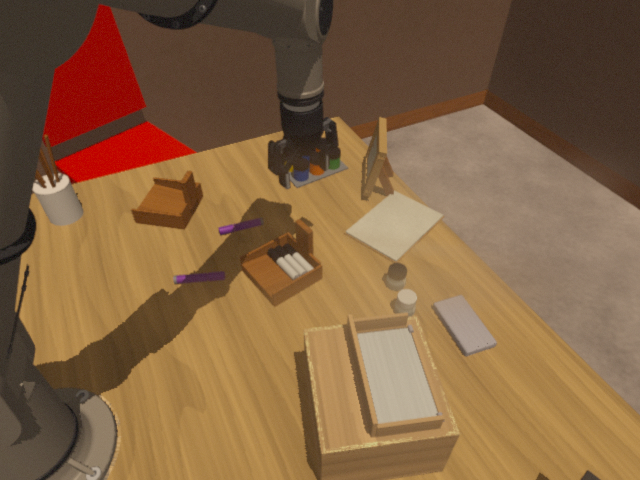

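apply_moves(moves="-1 -0.01 -0.017 0.127 0.08 -0.08 -0.02; -1 -0.01 -0.017 0.127 0.08 -0.08 -0.02; -1 -0.01 -0.016 0.127 0.08 -0.08 -0.02; -1 0 0 0 0 0 0")

```text
t: 7.62
eef_pos: [0.5718, 0.2042, 0.1451]
tool_rot: [0.0, 0.995, 0.101, -0.004]
contact_force: [-0.3, 0.6, -0.6]
gripper_width: 0.998
```

```bash
python3 -c "
from plan import *
rep();p=snap('side','s2')
im=cv2.imread('pics/s2.png')
cv2.imwrite('pics/s2z.png',cv2.resize(im[130:330,200:400],None,fx=3,fy=3,interpolation=cv2.INTER_CUBIC))
o,p,R=cur();rows(p,R,[(loc(SC,(.066,0,.068)),toolR(.2015))],-1,vmax=.015)"
```

```text
t 7.62 p [0.5718 0.2042 0.1451] bin [-0.0679  0.3864  0.1451] q [ 0.16  0.56 -0.84  1.72  0.46  1.08 -0.62] F [-0.3  0.6 -0.6] w 0.998
 tilt -0.4 y-axis in bin [ 0.493 -0.87  -0.   ]
--wp 6
-1 0.004 0.001 0.109 0 0.01 0; -1 0.003 0.001 0.11 0 0.01 0.01; -1 0.004 0 0.109 0 0.02 0; -1 0.003 0.001 0.109 -0.01 0.01 0.01; -1 0.003 0.001 0.11 0 0.01 0; -1 0.004 0.001 0.109 0 0.01 0.01

end [0.5749 0.2048 0.068 ] 6 rows
```

View pics/s2z.png

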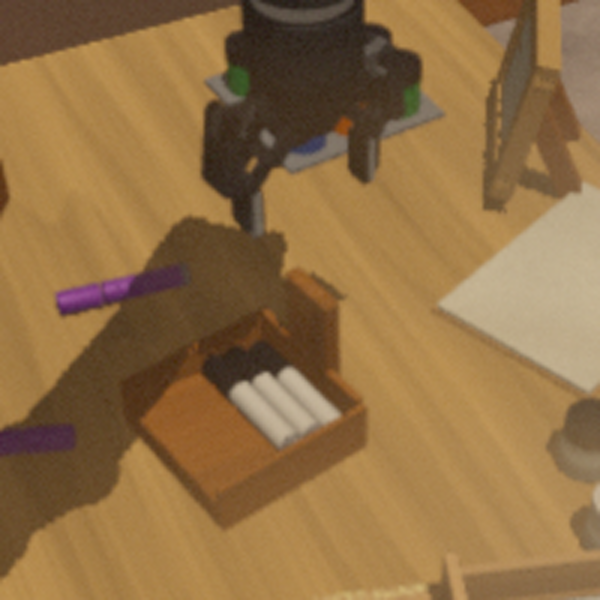

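apply_moves(moves="-1 0.004 0.001 0.11 0 0.01 0; -1 0.004 0.001 0.11 0 0.01 0; -1 0.004 0.001 0.11 0 0.01 0; -1 0.003 0 0.11 0 0.01 0; -1 0.003 0 0.11 0 0.01 0; -1 0.003 0 0.09 0 0.01 0; -1 0 0 0 0 0 0; -1 0 0 0 0 0 0")

```text
t: 8.33
eef_pos: [0.5763, 0.2065, 0.072]
tool_rot: [-0.001, 0.995, 0.102, 0.001]
contact_force: [-0.8, 0.1, -0.4]
gripper_width: 0.999
```

```bash
python3 -c "
from plan import *
rep();p=snap('side','s3')
im=cv2.imread('pics/s3.png')
cv2.imwrite('pics/s3z.png',cv2.resize(im[150:330,220:370],None,fx=3,fy=3,interpolation=cv2.INTER_CUBIC))
"
```

```text
t 8.33 p [0.5763 0.2065 0.072 ] bin [-0.0644  0.3899  0.072 ] q [ 0.12  0.64 -0.78  1.78  0.54  0.95 -0.69] F [-0.8  0.1 -0.4] w 0.999
 tilt 0.1 y-axis in bin [ 0.494 -0.869 -0.001]
```

View pics/s3z.png

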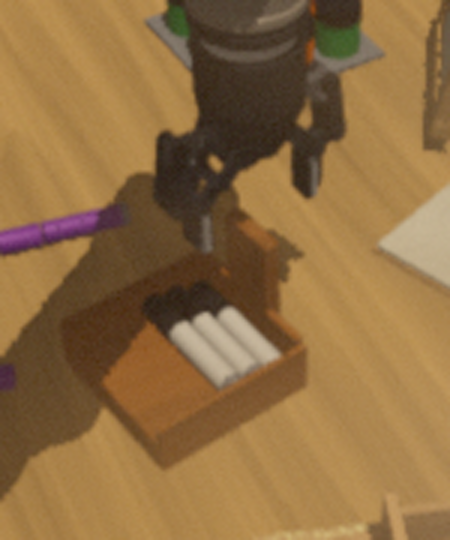

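```bash
python3 -c "
from plan import *
p=imaging.read_camera('side')
P=[(.024,0,.085),(.108,0,.085),(.066,0,.072),(.059,-.025,.115),(.073,-.025,.115),(.059,.025,.115)]
print(((proj(p,[loc(SC,v) for v in P])-[220,150])*3).round())
"
```

```text
[[204. 281.]
 [296. 233.]
 [251. 269.]
 [263. 250.]
 [279. 242.]
 [222. 212.]]
```

```bash
python3 -c "
from plan import *
p=snap('top','t3')
im=cv2.imread('pics/s3.png')
q=imaging.read_camera('side')
for z,c in((.072,(0,0,255)),(.085,(0,255,0)),(.1,(255,0,0))):
  for x in(.024,.108):
    for y in (-.011,.011):
      u=proj(q,[loc(SC,(x,y,z))])[0]; im[int(round(u[1])),int(round(u[0]))]=c
a=cv2.resize(im[190:270,260:350],None,fx=7,fy=7,interpolation=cv2.INTER_NEAREST)
cv2.imwrite('pics/s3y.png',a)
im=cv2.imread('pics/t3.png');cv2.imwrite('pics/t3z.png',cv2.resize(im[180:330,220:380],None,fx=4,fy=4,interpolation=cv2.INTER_CUBIC))
"
```

```text
(no output)
```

View pics/s3y.png

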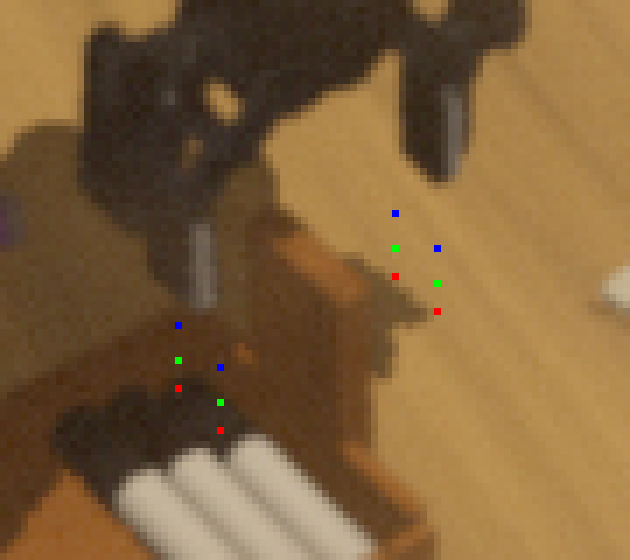

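View pics/t3z.png

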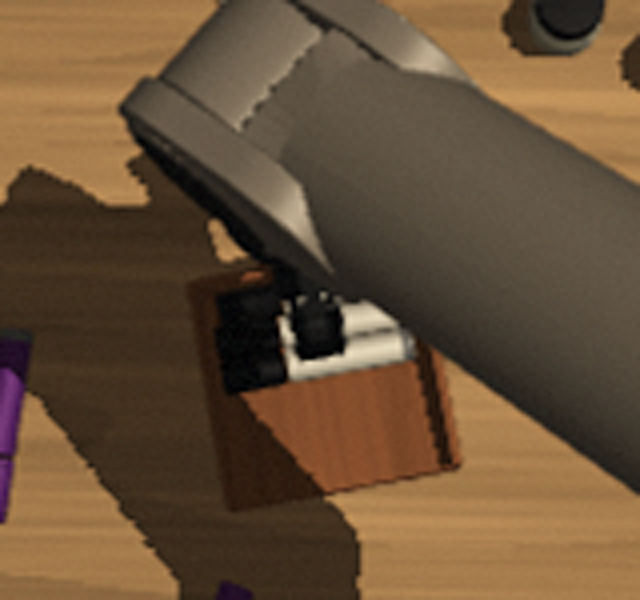

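```bash
python3 -c "
from plan import *
a=imaging.read_camera('top');b=imaging.read_camera('side')
c,s=np.cos(SC[2]),np.sin(SC[2])
def tl(P): d=P-np.array([SC[0],SC[1],0]);return np.round([c*d[0]+s*d[1],-s*d[0]+c*d[1],P[2]],3)
for z in(.08,.1,.12,.14):
  print(z,'side near tip',tl(atz(b,(260+203/7-.5,190+303/7-.5),z)),'far',tl(atz(b,(260+445/7-.5,190+180/7-.5),z)),'top lower edge',tl(atz(a,(220+318/4,180+355/4),z)),'tops left/right',tl(atz(a,(220+297/4,180+330/4),z))[1],tl(atz(a,(220+342/4,180+330/4),z))[1])
"
```

```text
0.08 side near tip [0.048 0.032 0.08 ] far [0.145 0.031 0.08 ] top lower edge [0.006 0.001 0.08 ] tops left/right 0.01 -0.014
0.1 side near tip [0.036 0.014 0.1  ] far [0.131 0.014 0.1  ] top lower edge [0.004 0.002 0.1  ] tops left/right 0.01 -0.013
0.12 side near tip [ 0.025 -0.003  0.12 ] far [ 0.117 -0.004  0.12 ] top lower edge [0.002 0.002 0.12 ] tops left/right 0.01 -0.013
0.14 side near tip [ 0.014 -0.021  0.14 ] far [ 0.103 -0.022  0.14 ] top lower edge [-0.001  0.002  0.14 ] tops left/right 0.01 -0.013
```

apply_moves(moves="0.2 0 0 0 0 0 0; 0.2 0 0 0 0 0 0; 0.2 0 0 0 0 0 0; 0.2 0 0 0 0 0 0; 0.2 0 0 0 0 0 0")

```text
t: 9.05
eef_pos: [0.5768, 0.2065, 0.0728]
tool_rot: [-0.001, 0.995, 0.102, 0.002]
contact_force: [-0.1, 0.1, 0.9]
gripper_width: 0.401
```

```bash
python3 -c "
from plan import *
rep();q=snap('side','s4');im=cv2.imread('pics/s4.png')
for z,c in((.072,(0,0,255)),(.085,(0,255,0)),(.1,(255,0,0))):
  for x in(.049,.083):
    for y in (-.011,.011):
      u=proj(q,[loc(SC,(x,y,z))])[0]; im[int(round(u[1])),int(round(u[0]))]=c
a=cv2.resize(im[190:270,260:350],None,fx=7,fy=7,interpolation=cv2.INTER_NEAREST)
cv2.imwrite('pics/s4y.png',a)
"
```

```text
t 9.05 p [0.5768 0.2065 0.0728] bin [-0.064   0.3901  0.0728] q [ 0.12  0.64 -0.78  1.78  0.54  0.95 -0.69] F [-0.1  0.1  0.9] w 0.401
 tilt 0.2 y-axis in bin [ 0.494 -0.869 -0.001]
```

View pics/s4y.png

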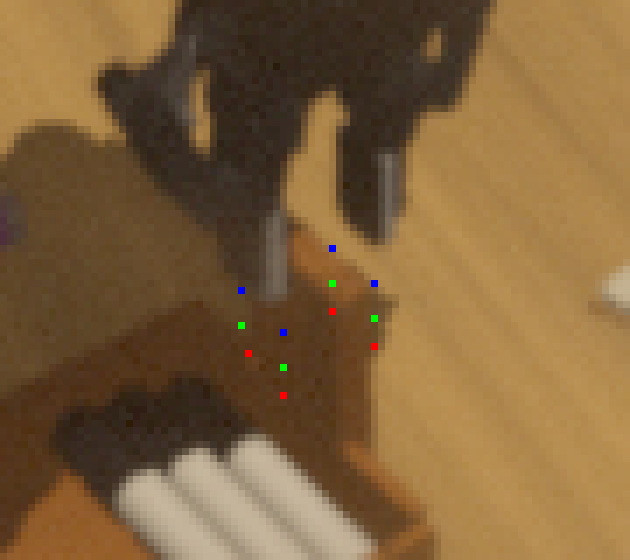

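apply_moves(moves="0.2 -0.01 0 0.05 0 0 0; 0.2 -0.01 0 0.05 0 0 0; 0.2 0 0 0.05 0 0 0; 0.2 0 0 0 0 0 0")

```text
t: 9.43
eef_pos: [0.5733, 0.2054, 0.0529]
tool_rot: [-0.0, 0.995, 0.102, 0.001]
contact_force: [0.0, 0.1, 0.1]
gripper_width: 0.401
```

```bash
python3 -c "
from plan import *
rep();q=snap('side','s5');im=cv2.imread('pics/s5.png')
a=cv2.resize(im[190:270,260:350],None,fx=7,fy=7,interpolation=cv2.INTER_NEAREST)
cv2.imwrite('pics/s5y.png',a)
"
```

```text
t 9.43 p [0.5733 0.2054 0.0529] bin [-0.0669  0.3879  0.0529] q [ 0.11  0.66 -0.77  1.79  0.56  0.92 -0.7 ] F [0.  0.1 0.1] w 0.401
 tilt 0.0 y-axis in bin [ 0.494 -0.869 -0.001]
```

View pics/s5y.png

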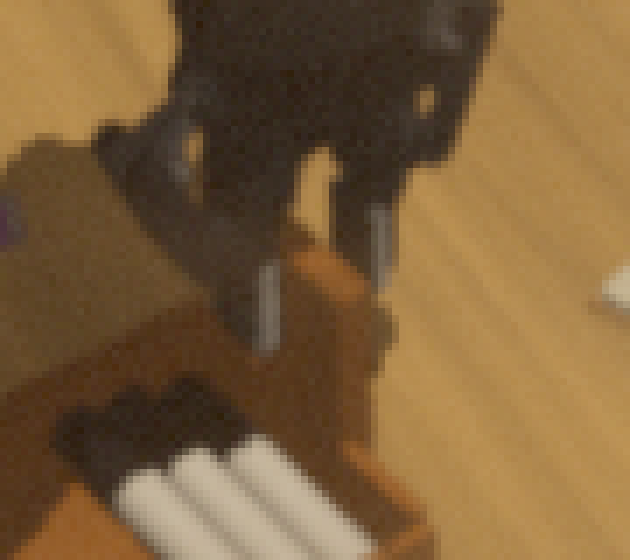

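apply_moves(moves="1 0 0 0 0 0 0; 1 0 0 0 0 0 0; 1 0 0 0 0 0 0; 1 0 0 0 0 0 0; 1 0 0 0 0 0 0; 1 0 0 0 0 0 0", force=100)

```text
t: 9.98
eef_pos: [0.5748, 0.2063, 0.0551]
tool_rot: [-0.001, 0.995, 0.102, 0.002]
contact_force: [1.3, 0.9, 1.2]
gripper_width: 0.141
```

```bash
python3 -c "
from plan import *
rep();q=snap('side','s6');im=cv2.imread('pics/s6.png')
a=cv2.resize(im[190:310,230:350],None,fx=5,fy=5,interpolation=cv2.INTER_CUBIC)
cv2.imwrite('pics/s6y.png',a)
"
```

```text
t 9.98 p [0.5748 0.2063 0.0551] bin [-0.0657  0.3893  0.0551] q [ 0.11  0.66 -0.77  1.79  0.56  0.92 -0.7 ] F [1.3 0.9 1.2] w 0.141
 tilt 0.2 y-axis in bin [ 0.494 -0.869 -0.002]
```

View pics/s6y.png

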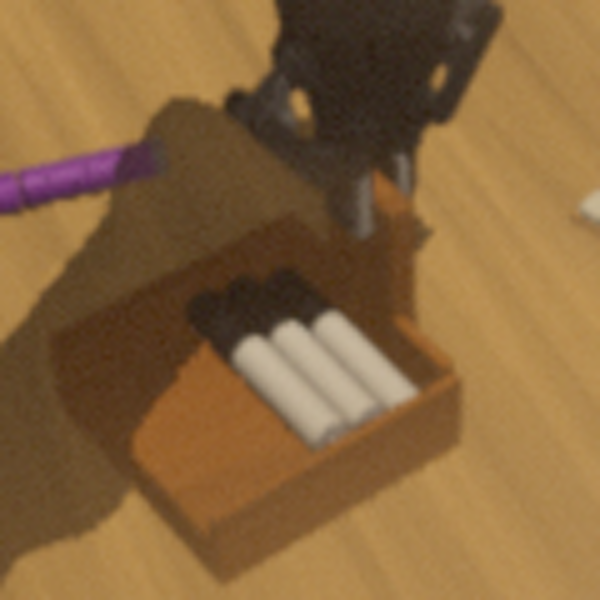

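```bash
cat >> plan.py <<'E'
TS=np.array([.066,.0015,.055])
def pose_from_rim(x,z,th,y=0.,ts=None):
    """rim at bin-frame (x,y,z); scoop tilt th rad -> tcp pose"""
    ts=TS if ts is None else ts
    rel=ts-np.array([-.065,0,0]);c,s=np.cos(th),np.sin(th)
    return loc(BIN,(x+rel[0]*c-rel[2]*s,y+rel[1],z+rel[0]*s+rel[2]*c)),toolR(BIN[2],th)
def smooth(p0,R0,tgts,hand=1):
    out=[];p=np.array(p0);R=R0
    for tp,tR,n in tgts:
        ps,Rs=p,R;Sl=Slerp([0,1],Ro.concatenate([R,tR]))
        for k in range(1,n+1):
            s=.5-.5*np.cos(np.pi*k/n);gp=ps+(np.array(tp)-ps)*s;gR=Sl(s)
            d_=np.round(R.inv().apply(gp-p)/.12,3);r_=np.clip(np.round(np.degrees((R.inv()*gR).as_rotvec())/4,2),-1,1)
            p=p+R.apply(d_*.12);R=R*Ro.from_rotvec(np.radians(r_*4))
            out.append(' '.join(f'{v:g}' for v in [hand,*(d_+0.),*(r_+0.)]))
    for i in range(0,len(out),12): print('; '.join(out[i:i+12]));print()
    print('end',p.round(4),len(out),'rows'); return p,R
E
python3 -c "
from plan import *
o,p,R=cur();smooth(p,R,[(loc(SC,(.066,.0015,.16)),toolR(.2015,np.radians(-7)),12)])"
```

```text
1 0 0 -0.015 0 -0.03 0; 1 0 0 -0.044 0 -0.09 0; 1 0 0 -0.069 0 -0.15 0; 1 -0.002 0 -0.091 -0.01 -0.18 0.01; 1 -0.003 0 -0.105 0 -0.22 0; 1 -0.005 -0.001 -0.113 0 -0.24 0.01; 1 -0.007 0 -0.113 0 -0.24 0; 1 -0.008 0 -0.105 -0.01 -0.21 0; 1 -0.009 0 -0.09 0 -0.19 0.01; 1 -0.007 0 -0.069 0 -0.15 0; 1 -0.005 0 -0.043 0 -0.09 0; 1 -0.002 0 -0.015 0 -0.03 0

end [0.5745 0.2063 0.16  ] 12 rows
```

apply_moves(moves="1 0 0 -0.015 0 -0.03 0; 1 0 0 -0.044 0 -0.09 0; 1 0 0 -0.07 0 -0.15 0; 1 -0.002 0 -0.09 0 -0.18 0; 1 -0.003 0 -0.105 0 -0.22 0; 1 -0.005 0 -0.113 0 -0.24 0; 1 -0.007 0 -0.113 0 -0.24 0; 1 -0.008 0 -0.105 0 -0.21 0; 1 -0.009 0 -0.09 0 -0.19 0; 1 -0.007 0 -0.07 0 -0.15 0; 1 -0.005 0 -0.043 0 -0.09 0; 1 -0.002 0 -0.015 0 -0.03 0")

```text
t: 11.03
eef_pos: [0.5746, 0.206, 0.1605]
tool_rot: [0.005, 0.993, 0.101, -0.061]
contact_force: [-0.5, 0.3, -2.9]
gripper_width: 0.142
```

```bash
python3 -c "
from plan import *
rep();q=snap('side','s7');im=cv2.imread('pics/s7.png')
o,p,R=cur()
Q=toolR(0).inv()
# overlay scoop corners predicted from tool pose
SR=R*toolR(0).inv()
C=[(-65,-67,0),(-65,67,0),(65,-67,0),(-65,-67,45),(-65,67,45),(65,-67,50),(65,67,50),(59,25,115),(59,-25,115),(73,-25,115)]
U=proj(q,[p+SR.apply(np.array(c)/1000-TS) for c in C])
for u in U: cv2.circle(im,(int(round(u[0])),int(round(u[1]))),1,(0,255,0),-1)
x,y=U.mean(0).astype(int)
cv2.imwrite('pics/s7y.png',cv2.resize(im[y-70:y+60,x-70:x+70],None,fx=5,fy=5,interpolation=cv2.INTER_NEAREST))
smooth(p,R,[(*pose_from_rim(.035,.215,np.radians(-7)),26)])
"
```

```text
t 11.03 p [0.5746 0.206  0.1605] bin [-0.0658  0.3889  0.1605] q [ 0.14  0.61 -0.83  1.6   0.41  1.25 -0.58] F [-0.5  0.3 -2.9] w 0.142
 tilt -6.2 y-axis in bin [ 0.494 -0.87  -0.002]
1 0 0.014 -0.003 0 0 0.03; 1 0.001 0.041 -0.009 0.01 0 0.08; 1 0.001 0.068 -0.014 0.02 0 0.13; 1 0.002 0.094 -0.02 0.02 0 0.18; 1 0.004 0.118 -0.025 0.03 0 0.23; 1 0.008 0.14 -0.03 0.03 0 0.27; 1 0.012 0.161 -0.035 0.04 0 0.32; 1 0.017 0.179 -0.04 0.04 0 0.35; 1 0.023 0.193 -0.043 0.05 0 0.38; 1 0.03 0.206 -0.048 0.05 0 0.4; 1 0.038 0.214 -0.05 0.05 0.01 0.42; 1 0.045 0.218 -0.052 0.05 0 0.44

1 0.052 0.221 -0.054 0.05 0 0.44; 1 0.06 0.218 -0.055 0.06 0 0.45; 1 0.065 0.214 -0.054 0.05 0 0.43; 1 0.07 0.204 -0.054 0.05 0 0.43; 1 0.072 0.194 -0.053 0.05 0 0.4; 1 0.073 0.179 -0.049 0.04 0 0.38; 1 0.071 0.163 -0.046 0.05 0 0.35; 1 0.068 0.145 -0.042 0.03 0 0.31; 1 0.062 0.124 -0.037 0.04 0 0.28; 1 0.053 0.104 -0.031 0.02 0 0.23; 1 0.044 0.081 -0.025 0.03 0 0.18; 1 0.033 0.059 -0.018 0.01 0 0.13

1 0.02 0.035 -0.011 0.01 0 0.08; 1 0.007 0.012 -0.004 0 0 0.03

end [ 0.6813 -0.2358  0.2537] 26 rows
```

View pics/s7y.png

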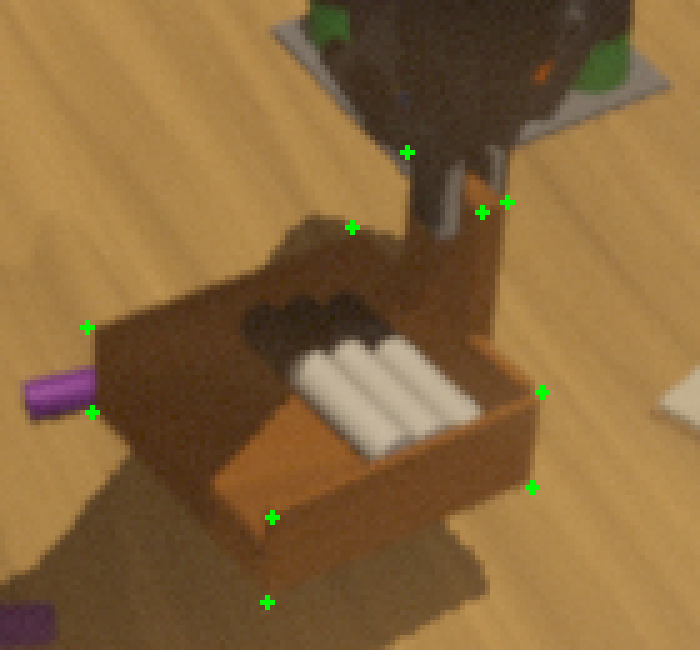

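```bash
python3 -c "
from plan import *
o,p,R=cur()
smooth(p,R,[(loc(SC,(.066,.0015,.25)),toolR(.2015,np.radians(-6.5)),10),(*pose_from_rim(.035,.225,np.radians(-6.5)),26)])
"
```

```text
1 -0.002 0 -0.018 0 0 0; 1 -0.007 0 -0.053 0 0.01 0; 1 -0.01 -0.001 -0.082 0 0.02 0.01; 1 -0.012 0 -0.104 -0.01 0.02 0; 1 -0.014 -0.001 -0.114 0 0.02 0.01; 1 -0.013 0 -0.115 0 0.02 0; 1 -0.012 -0.001 -0.104 0 0.02 0.01; 1 -0.009 0 -0.082 0 0.01 0; 1 -0.006 0 -0.053 -0.01 0.01 0; 1 -0.002 0 -0.018 0 0 0; 1 0 0.014 0 0 0 0.03; 1 0.002 0.041 -0.002 0.01 0 0.08

1 0.002 0.068 -0.002 0.02 0 0.13; 1 0.005 0.094 -0.004 0.02 0 0.18; 1 0.007 0.118 -0.005 0.02 0 0.23; 1 0.011 0.14 -0.006 0.04 0 0.27; 1 0.015 0.161 -0.007 0.03 0 0.31; 1 0.021 0.179 -0.008 0.04 0 0.35; 1 0.027 0.194 -0.009 0.04 0 0.38; 1 0.035 0.205 -0.011 0.05 0 0.4; 1 0.043 0.214 -0.012 0.05 0 0.43; 1 0.05 0.219 -0.013 0.05 0 0.43; 1 0.058 0.221 -0.014 0.05 0 0.44; 1 0.064 0.218 -0.015 0.05 0 0.44

1 0.07 0.214 -0.015 0.05 0 0.44; 1 0.074 0.205 -0.016 0.05 0 0.42; 1 0.077 0.193 -0.016 0.04 0 0.4; 1 0.077 0.179 -0.015 0.05 0 0.38; 1 0.075 0.163 -0.014 0.04 0 0.35; 1 0.071 0.145 -0.014 0.03 0 0.31; 1 0.065 0.125 -0.012 0.04 0 0.28; 1 0.056 0.104 -0.01 0.02 0 0.22; 1 0.046 0.081 -0.008 0.02 0 0.19; 1 0.034 0.059 -0.006 0.02 0 0.13; 1 0.021 0.035 -0.004 0.01 0 0.08; 1 0.007 0.012 -0.001 0 0 0.02

end [ 0.681  -0.2357  0.2648] 36 rows
```

apply_moves(moves="1 -0.002 0 -0.018 0 0 0; 1 -0.007 0 -0.053 0 0.01 0; 1 -0.01 -0.001 -0.082 0 0.02 0; 1 -0.012 0 -0.104 0 0.02 0; 1 -0.014 -0.001 -0.114 0 0.02 0; 1 -0.013 0 -0.115 0 0.02 0; 1 -0.012 -0.001 -0.104 0 0.02 0; 1 -0.009 0 -0.082 0 0.01 0; 1 -0.006 0 -0.053 0 0.01 0; 1 -0.002 0 -0.018 0 0 0; 1 0 0.014 0 0 0 0.03; 1 0.002 0.041 -0.002 0.01 0 0.08")

```text
t: 12.08
eef_pos: [0.5754, 0.2002, 0.2493]
tool_rot: [0.005, 0.993, 0.098, -0.057]
contact_force: [0.4, -0.1, -2.5]
gripper_width: 0.143
```

apply_moves(moves="1 0.002 0.068 -0.002 0.02 0 0.13; 1 0.005 0.094 -0.004 0.02 0 0.18; 1 0.007 0.118 -0.005 0.02 0 0.23; 1 0.011 0.14 -0.006 0.04 0 0.27; 1 0.015 0.161 -0.007 0.03 0 0.31; 1 0.021 0.179 -0.008 0.04 0 0.35; 1 0.027 0.194 -0.009 0.04 0 0.38; 1 0.035 0.205 -0.011 0.05 0 0.4; 1 0.043 0.214 -0.012 0.05 0 0.43; 1 0.05 0.219 -0.013 0.05 0 0.43; 1 0.058 0.221 -0.014 0.05 0 0.44; 1 0.064 0.218 -0.015 0.05 0 0.44")

```text
t: 13.08
eef_pos: [0.6346, -0.045, 0.2574]
tool_rot: [-0.003, 0.997, -0.044, -0.057]
contact_force: [0.5, 0.4, -3.3]
gripper_width: 0.142
```

apply_moves(moves="1 0.07 0.214 -0.015 0.05 0 0.44; 1 0.074 0.205 -0.016 0.05 0 0.42; 1 0.077 0.193 -0.016 0.04 0 0.4; 1 0.077 0.179 -0.015 0.05 0 0.38; 1 0.075 0.163 -0.014 0.04 0 0.35; 1 0.071 0.145 -0.014 0.03 0 0.31; 1 0.065 0.125 -0.012 0.04 0 0.28; 1 0.056 0.104 -0.01 0.02 0 0.22; 1 0.046 0.081 -0.008 0.02 0 0.19; 1 0.034 0.059 -0.006 0.02 0 0.13; 1 0.021 0.035 -0.004 0.01 0 0.08; 1 0.007 0.012 -0.001 0 0 0.02")

```text
t: 14.08
eef_pos: [0.6817, -0.2362, 0.2635]
tool_rot: [-0.01, 0.986, -0.155, -0.057]
contact_force: [0.0, -0.3, -3.4]
gripper_width: 0.145
```

```bash
cat >> plan.py <<'E'
C=[(-65,-67,0),(-65,67,0),(65,-67,0),(65,67,0),(-65,-67,45),(-65,67,45),(65,-67,50),(65,67,50),(59,25,115),(59,-25,115),(73,-25,115)]
def over(cam,name,s=4):
    q=snap(cam,name);im=cv2.imread('pics/'+name+'.png');o,p,R=cur();SR=R*toolR(0).inv()
    U=proj(q,[p+SR.apply(np.array(c)/1000-TS) for c in C])
    for u in U: cv2.circle(im,(int(round(u[0])),int(round(u[1]))),1,(0,255,0),-1)
    for v in [(.08,.085,.14),(.08,-.085,.14),(.1,.105,.14),(.1,-.105,.14)]:
        u=proj(q,[loc(BIN,v)])[0];cv2.circle(im,(int(round(u[0])),int(round(u[1]))),1,(0,0,255),-1)
    x,y=U.mean(0).astype(int);x0=max(0,x-95);y0=max(0,min(480-150,y-75))
    cv2.imwrite('pics/'+name+'y.png',cv2.resize(im[y0:y0+150,x0:x0+190],None,fx=s,fy=s,interpolation=cv2.INTER_NEAREST));print(name,'crop',x0,y0)
E
python3 -c "
from plan import *
rep();over('side','s8');over('top','t8')
"
```

```text
t 14.08 p [ 0.6817 -0.2362  0.2635] bin [0.1722 0.0012 0.2635] q [ 0.61  0.66 -0.64  1.19  0.35  1.52 -0.3 ] F [ 0.  -0.3 -3.4] w 0.145
 tilt -6.6 y-axis in bin [ 0.001 -1.    -0.001]
s8 crop 373 248
t8 crop 424 125
```

View pics/s8y.png

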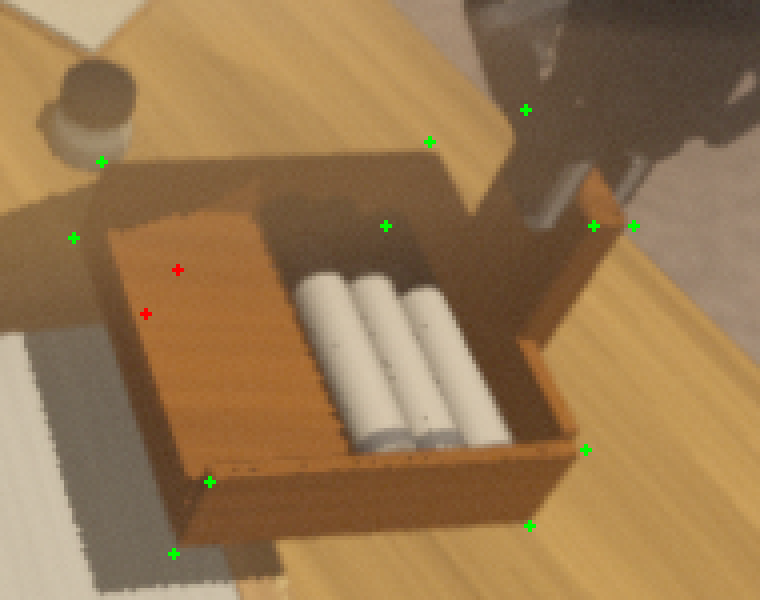

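View pics/t8y.png

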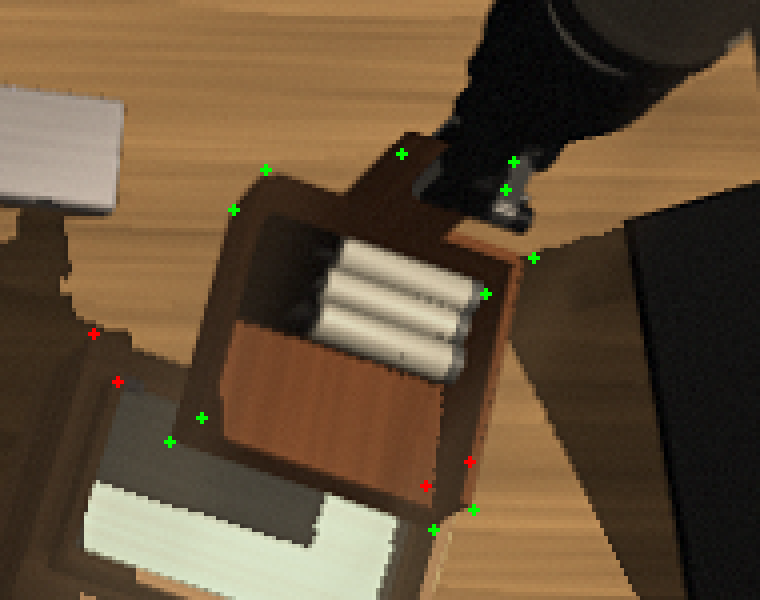

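```bash
python3 -c "
from plan import *
o,p,R=cur()
smooth(p,R,[(*pose_from_rim(.035,.152,np.radians(5.5),y=-.001),16)])
"
```

```text
1 -0.001 0 0.004 0 0.03 0; 1 -0.001 0.001 0.01 0 0.08 0; 1 -0.003 0 0.018 0 0.14 0; 1 -0.004 0.001 0.023 0 0.19 0.01; 1 -0.005 0.002 0.029 -0.01 0.23 0; 1 -0.006 0.001 0.032 0 0.26 0; 1 -0.007 0.002 0.035 0 0.29 0.01; 1 -0.009 0.001 0.037 0 0.29 0; 1 -0.009 0.002 0.036 0 0.29 0.01; 1 -0.009 0.001 0.034 -0.01 0.29 0; 1 -0.01 0.002 0.032 0 0.26 0.01; 1 -0.009 0.001 0.028 0 0.23 0

1 -0.007 0.001 0.022 0 0.18 0; 1 -0.006 0.001 0.017 0 0.14 0; 1 -0.004 0 0.01 0 0.09 0; 1 -0.001 0 0.003 0 0.03 0.01

end [ 0.67   -0.2331  0.2194] 16 rows
```

apply_moves(moves="1 -0.001 0 0.004 0 0.03 0; 1 -0.001 0.001 0.01 0 0.08 0; 1 -0.003 0 0.018 0 0.14 0; 1 -0.004 0.001 0.023 0 0.19 0; 1 -0.005 0.002 0.029 0 0.23 0; 1 -0.006 0.001 0.032 0 0.26 0; 1 -0.007 0.002 0.035 0 0.29 0; 1 -0.009 0.001 0.037 0 0.29 0; 1 -0.009 0.002 0.036 0 0.29 0.01; 1 -0.009 0.001 0.034 0 0.29 0; 1 -0.01 0.002 0.032 0 0.26 0.01; 1 -0.009 0.001 0.028 0 0.23 0")

```text
t: 15.18
eef_pos: [0.6708, -0.2337, 0.2254]
tool_rot: [0.005, 0.987, -0.155, 0.033]
contact_force: [1.4, -0.3, -2.1]
gripper_width: 0.141
```

apply_moves(moves="1 -0.007 0.001 0.022 0 0.18 0; 1 -0.006 0.001 0.017 0 0.14 0; 1 -0.004 0 0.01 0 0.09 0; 1 -0.001 0 0.003 0 0.03 0; 1 0 0 0 0 0 0; 1 0 0 0 0 0 0")

```text
t: 15.68
eef_pos: [0.6702, -0.2337, 0.2195]
tool_rot: [0.007, 0.987, -0.155, 0.048]
contact_force: [-0.4, 0.2, -2.3]
gripper_width: 0.14
```

```bash
python3 -c "
from plan import *
rep();over('side','s9')
"
```

```text
t 15.68 p [ 0.6702 -0.2337  0.2195] bin [ 0.1605 -0.      0.2195] q [ 0.7   0.54 -0.67  1.49  0.38  1.14 -0.35] F [-0.4  0.2 -2.3] w 0.14
 tilt 5.5 y-axis in bin [ 0.001 -1.    -0.001]
s9 crop 359 271
```

View pics/s9y.png

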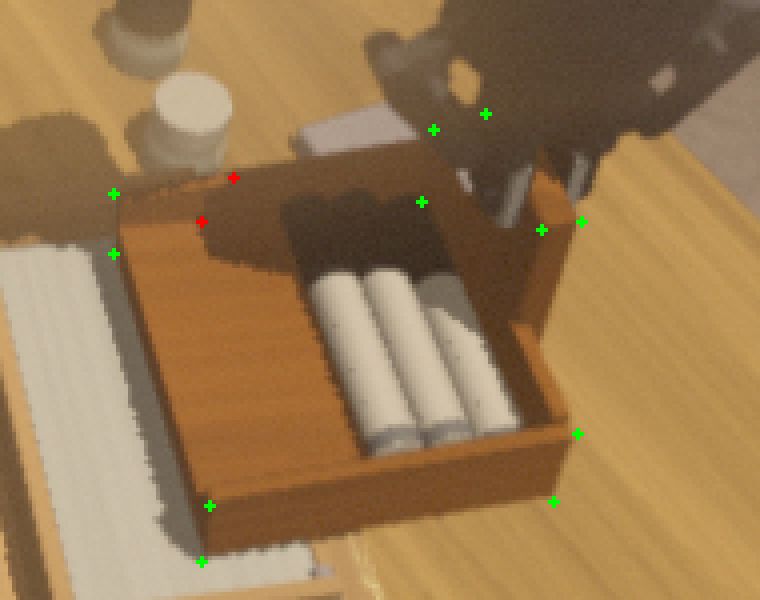

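```bash
python3 -c "
from plan import *
o,p,R=cur()
p,R=smooth(p,R,[(*pose_from_rim(.035,.1365,np.radians(6.5)),5)])
r=.046
w=[]
for th in np.linspace(6.5,41.5,10)[1:]:
    t=np.radians(th);f=np.radians(th-3.5);w.append((*pose_from_rim(.08-r*np.cos(f),.140-.001-r*np.sin(f),t),))
rows(p,R,w,1,vmax=.04)
"
```

```text
1 -0.002 -0.001 0.011 0 0.02 0; 1 -0.006 -0.003 0.027 -0.01 0.06 0; 1 -0.008 -0.004 0.035 0 0.08 0.01; 1 -0.006 -0.003 0.027 -0.01 0.06 0; 1 -0.003 -0.001 0.011 0 0.02 0

end [ 0.6692 -0.2318  0.206 ] 5 rows
--wp 1
--wp 1
--wp 1
--wp 1
--wp 1
--wp 1
--wp 1
--wp 1
--wp 1
1 -0.042 0 -0.049 0 0.97 0; 1 -0.034 0 -0.047 0 0.98 0; 1 -0.035 0 -0.047 0 0.97 0; 1 -0.034 0 -0.047 0 0.97 0; 1 -0.034 0 -0.047 0 0.97 0; 1 -0.035 0 -0.047 0 0.98 0; 1 -0.034 0 -0.046 0 0.97 0; 1 -0.034 0 -0.047 0 0.97 0; 1 -0.034 0 -0.047 0 0.97 0

end [ 0.6183 -0.2154  0.2387] 9 rows
```

apply_moves(moves="1 -0.002 -0.001 0.011 0 0.02 0; 1 -0.006 -0.003 0.027 0 0.06 0; 1 -0.008 -0.004 0.035 0 0.08 0; 1 -0.006 -0.003 0.027 0 0.06 0; 1 -0.003 -0.001 0.011 0 0.02 0; 1 0 0 0 0 0 0")

```text
t: 16.23
eef_pos: [0.6691, -0.232, 0.206]
tool_rot: [0.008, 0.986, -0.155, 0.056]
contact_force: [0.8, -0.9, 1.2]
gripper_width: 0.141
```

```bash
python3 -c "
from plan import *
rep();over('side','s10')
"
```

```text
t 16.23 p [ 0.6691 -0.232   0.206 ] bin [0.1589 0.0013 0.206 ] q [ 0.7   0.54 -0.67  1.53  0.39  1.09 -0.36] F [ 0.8 -0.9  1.2] w 0.141
 tilt 6.5 y-axis in bin [ 0.001 -1.    -0.001]
s10 crop 356 276
```

View pics/s10y.png

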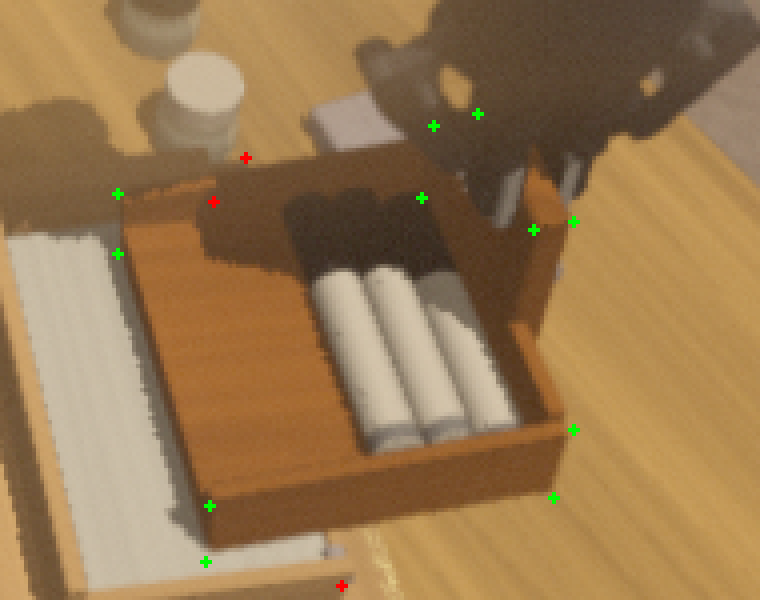

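apply_moves(moves="1 -0.04 0 -0.048 0 0.97 0; 1 -0.034 0 -0.047 0 0.97 0; 1 -0.034 0 -0.047 0 0.97 0; 1 -0.034 0 -0.047 0 0.97 0; 1 -0.034 0 -0.047 0 0.97 0; 1 -0.034 0 -0.047 0 0.97 0; 1 -0.034 0 -0.047 0 0.97 0; 1 -0.034 0 -0.047 0 0.97 0; 1 -0.034 0 -0.047 0 0.97 0; 1 0 0 0 0 0 0; 1 0 0 0 0 0 0; 1 0 0 0 0 0 0")

```text
t: 17.28
eef_pos: [0.6191, -0.2166, 0.2375]
tool_rot: [0.055, 0.926, -0.146, 0.343]
contact_force: [-5.0, 2.7, -0.3]
gripper_width: 0.142
```

```bash
python3 -c "
from plan import *
rep();over('side','s11');over('top','t11')
"
```

```text
t 17.28 p [ 0.6191 -0.2166  0.2375] bin [0.1066 0.0006 0.2375] q [ 0.67  0.14 -0.51  2.15  0.78  0.21 -0.84] F [-5.   2.7 -0.3] w 0.142
 tilt 40.6 y-axis in bin [-0.001 -1.     0.002]
s11 crop 333 276
t11 crop 407 154
```

View pics/s11y.png

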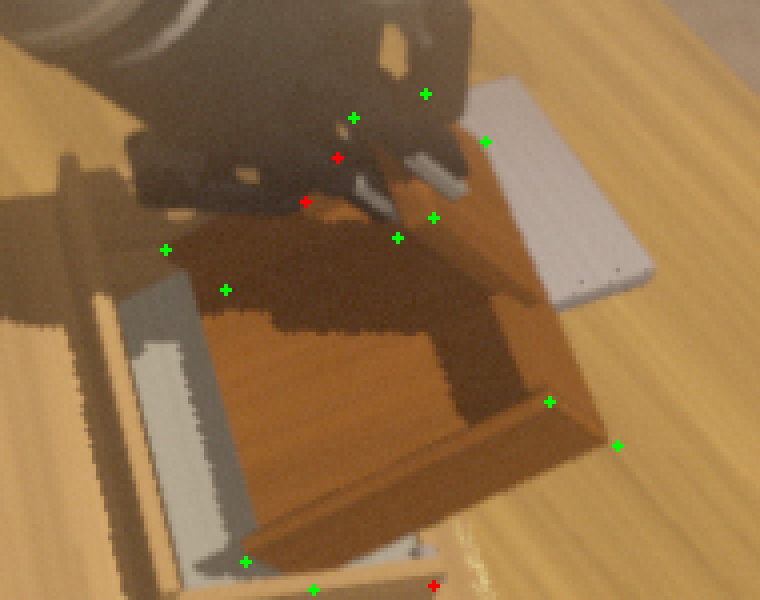

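View pics/t11y.png

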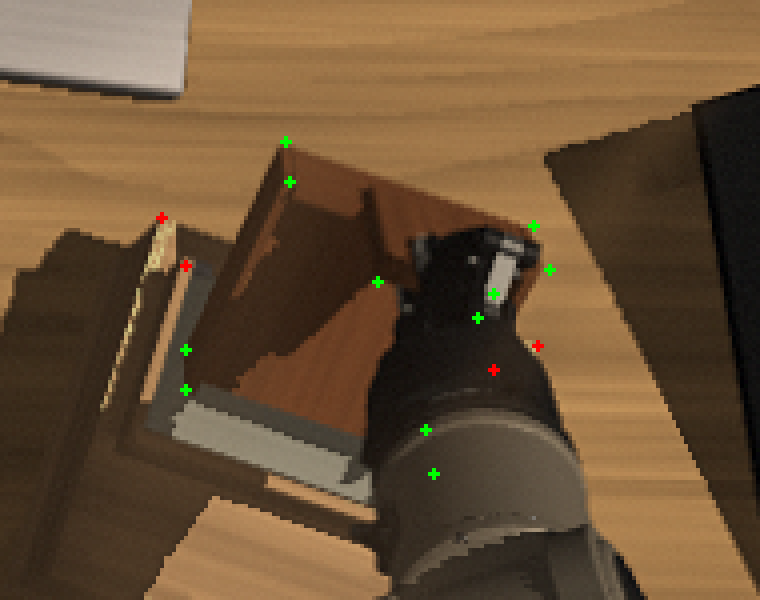

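apply_moves(moves="1 0 0 0 0 0 0; 1 0 0 0 0 0 0; 1 0 0 0 0 0 0; 1 0 0 0 0 0 0")

```text
t: 17.72
eef_pos: [0.6197, -0.2172, 0.2374]
tool_rot: [0.055, 0.926, -0.147, 0.343]
contact_force: [-4.6, 2.4, -1.2]
gripper_width: 0.141
```

```bash
python3 -c "
from plan import *
rep();q=snap('side','s12')
im=cv2.imread('pics/s12.png');cv2.imwrite('pics/s12y.png',cv2.resize(im[310:440,340:480],None,fx=5,fy=5,interpolation=cv2.INTER_CUBIC))
o,p,R=cur();r=.046
w=[]
for th in np.linspace(40.6,6,11)[1:]:
    t=np.radians(th);f=np.radians(th-3.5);w.append((*pose_from_rim(.08-r*np.cos(f),.140-r*np.sin(f),t),))
p,R=rows(p,R,w,1,vmax=.04)
smooth(p,R,[(*pose_from_rim(.045,.24,0),12)])
"
```

```text
t 17.72 p [ 0.6197 -0.2172  0.2374] bin [1.073e-01 1.000e-04 2.374e-01] q [ 0.67  0.15 -0.51  2.15  0.78  0.21 -0.84] F [-4.6  2.4 -1.2] w 0.141
 tilt 40.7 y-axis in bin [-0.002 -1.     0.001]
--wp 1
--wp 1
--wp 1
--wp 1
--wp 1
--wp 1
--wp 1
--wp 1
--wp 1
--wp 1
1 0.035 -0.011 0.03 0.03 -0.88 -0.01; 1 0.028 0 0.044 0 -0.86 0; 1 0.028 0 0.044 0 -0.87 0; 1 0.028 0 0.043 -0.01 -0.86 0; 1 0.027 0 0.044 0 -0.87 0; 1 0.028 0 0.044 0 -0.86 0; 1 0.028 0 0.043 0 -0.87 0; 1 0.028 0 0.044 0 -0.86 0; 1 0.028 0 0.044 0 -0.87 0; 1 0.027 0 0.043 0 -0.86 -0.01

end [ 0.6688 -0.2317  0.2064] 10 rows
1 0.004 0 -0.012 0 -0.03 0; 1 0.011 0 -0.036 0 -0.07 0; 1 0.017 0 -0.057 0 -0.12 0; 1 0.022 0 -0.075 0 -0.16 0; 1 0.024 0 -0.088 0 -0.18 0; 1 0.026 0 -0.094 0 -0.19 0; 1 0.023 0 -0.094 0 -0.2 0; 1 0.021 0 -0.088 0 -0.18 0; 1 0.017 0 -0.076 0 -0.15 0; 1 0.013 0 -0.059 0 -0.12 0; 1 0.007 0 -0.037 0 -0.08 0; 1 0.003 0 -0.012 0 -0.02 0

end [ 0.6854 -0.2371  0.295 ] 12 rows
```

View pics/s12y.png

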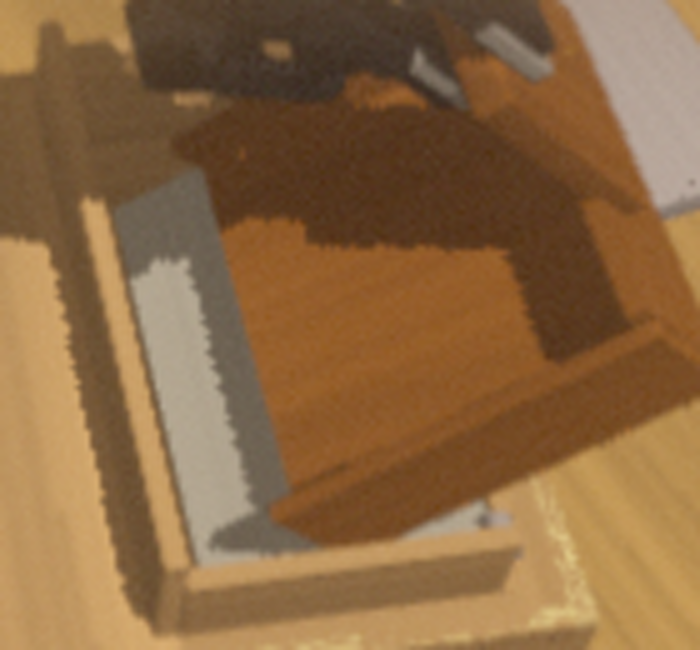

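apply_moves(moves="1 0.035 -0.011 0.03 0.03 -0.88 0; 1 0.028 0 0.044 0 -0.87 0; 1 0.028 0 0.044 0 -0.87 0; 1 0.028 0 0.044 0 -0.87 0; 1 0.028 0 0.044 0 -0.87 0; 1 0.028 0 0.044 0 -0.87 0; 1 0.028 0 0.044 0 -0.87 0; 1 0.028 0 0.044 0 -0.87 0; 1 0.028 0 0.044 0 -0.87 0; 1 0.027 0 0.043 0 -0.86 0")

```text
t: 18.6
eef_pos: [0.67, -0.233, 0.208]
tool_rot: [0.008, 0.986, -0.157, 0.053]
contact_force: [0.1, -0.1, -0.9]
gripper_width: 0.142
```

apply_moves(moves="1 0.004 0 -0.012 0 -0.03 0; 1 0.011 0 -0.036 0 -0.07 0; 1 0.017 0 -0.057 0 -0.12 0; 1 0.022 0 -0.075 0 -0.16 0; 1 0.024 0 -0.088 0 -0.18 0; 1 0.026 0 -0.094 0 -0.19 0; 1 0.023 0 -0.094 0 -0.2 0; 1 0.021 0 -0.088 0 -0.18 0; 1 0.017 0 -0.076 0 -0.15 0; 1 0.013 0 -0.059 0 -0.12 0; 1 0.007 0 -0.037 0 -0.08 0; 1 0.003 0 -0.012 0 -0.02 0")

```text
t: 19.6
eef_pos: [0.6856, -0.2377, 0.2977]
tool_rot: [0.001, 0.988, -0.156, 0.004]
contact_force: [-0.1, -1.0, -2.2]
gripper_width: 0.145
```

```bash
python3 -c "
from plan import *
rep();over('side','s13');over('top','t13')
o,p,R=cur()
smooth(p,R,[(loc(SC,(.066,.0015,.25)),toolR(.2015),26),(loc(SC,(.066,.0015,.075)),toolR(.2015),16)])
"
```

```text
t 19.6 p [ 0.6856 -0.2377  0.2977] bin [0.1764 0.0009 0.2977] q [ 0.64  0.57 -0.66  1.26  0.34  1.41 -0.3 ] F [-0.1 -1.  -2.2] w 0.145
 tilt 0.5 y-axis in bin [-0.001 -1.     0.   ]
s13 crop 382 236
t13 crop 431 119
1 -0.007 -0.012 0.001 0 0 -0.03; 1 -0.022 -0.035 0.004 0 0 -0.08; 1 -0.036 -0.058 0.007 0 0 -0.13; 1 -0.049 -0.081 0.009 0 -0.01 -0.18; 1 -0.06 -0.103 0.012 0 0 -0.23; 1 -0.07 -0.124 0.014 0 0 -0.28; 1 -0.077 -0.143 0.016 0.01 -0.01 -0.31; 1 -0.082 -0.162 0.018 0 0 -0.35; 1 -0.086 -0.177 0.019 0 -0.01 -0.39; 1 -0.085 -0.192 0.021 0 0 -0.4; 1 -0.084 -0.203 0.022 0 -0.01 -0.43; 1 -0.081 -0.212 0.022 0.01 0 -0.44

1 -0.074 -0.217 0.023 0 -0.01 -0.44; 1 -0.069 -0.22 0.023 0 0 -0.45; 1 -0.06 -0.218 0.023 0 -0.01 -0.44; 1 -0.052 -0.213 0.022 0 -0.01 -0.42; 1 -0.043 -0.206 0.021 0.01 0 -0.41; 1 -0.036 -0.194 0.02 0 -0.01 -0.38; 1 -0.028 -0.179 0.018 0 0 -0.35; 1 -0.021 -0.161 0.017 0 0 -0.32; 1 -0.015 -0.141 0.014 0 -0.01 -0.27; 1 -0.01 -0.119 0.012 0 0 -0.23; 1 -0.007 -0.094 0.01 0 0 -0.19; 1 -0.004 -0.068 0.006 0 -0.01 -0.13

1 -0.002 -0.042 0.005 0 0 -0.08; 1 -0.001 -0.014 0.001 0 0 -0.03; 1 0 0 0.014 0 0 0; 1 0 0 0.042 0 0 0; 1 0 0 0.067 0 0 0; 1 0 0 0.091 0 0 0; 1 0 0 0.11 0 0 0; 1 0 0 0.126 0 0 0; 1 0 0 0.137 0 0 0; 1 0 0 0.142 0 0 0; 1 0 0 0.142 0 0 0; 1 0 0 0.137 0 0 0

1 0 0 0.126 0 0 0; 1 0 0 0.111 0 0 0; 1 0 0 0.091 0 0 0; 1 0 0 0.067 0 0 0; 1 0 0 0.041 0 0 0; 1 0 0 0.014 0 0 0

end [0.5745 0.2063 0.075 ] 42 rows
```

View pics/s13.png

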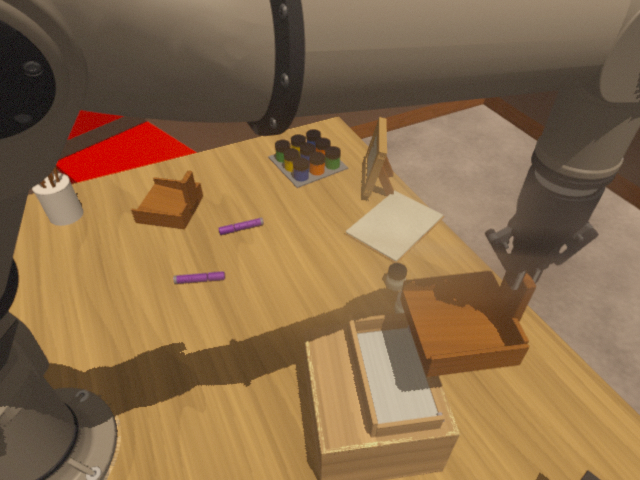

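View pics/t13y.png

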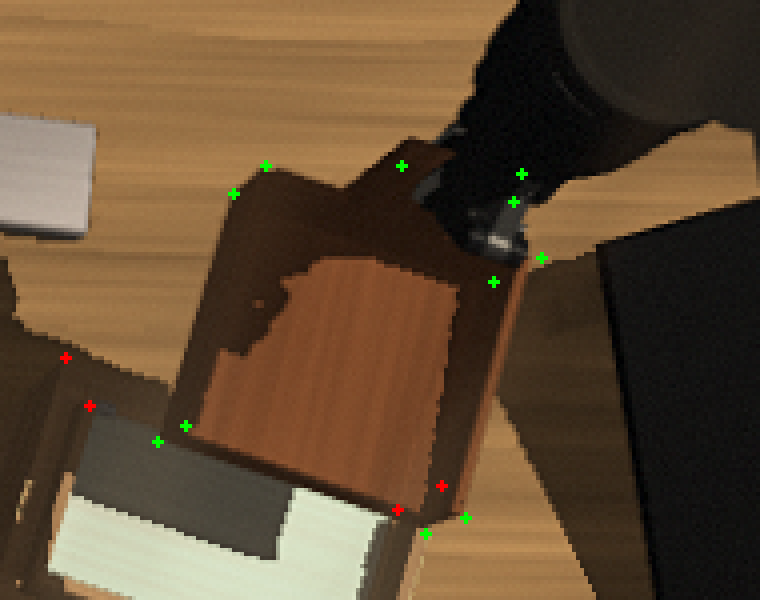

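apply_moves(moves="1 -0.007 -0.012 0.001 0 0 -0.03; 1 -0.022 -0.035 0.004 0 0 -0.08; 1 -0.036 -0.058 0.007 0 0 -0.13; 1 -0.049 -0.081 0.009 0 0 -0.18; 1 -0.06 -0.103 0.012 0 0 -0.23; 1 -0.07 -0.124 0.014 0 0 -0.28; 1 -0.077 -0.143 0.016 0 -0.01 -0.31; 1 -0.082 -0.162 0.018 0 0 -0.35; 1 -0.086 -0.177 0.019 0 -0.01 -0.39; 1 -0.085 -0.192 0.021 0 0 -0.4; 1 -0.084 -0.203 0.022 0 -0.01 -0.43; 1 -0.081 -0.212 0.022 0 0 -0.44")

```text
t: 20.7
eef_pos: [0.6352, -0.0396, 0.2755]
tool_rot: [0.001, 0.999, -0.042, 0.002]
contact_force: [0.4, 1.2, -2.4]
gripper_width: 0.14
```

apply_moves(moves="1 -0.074 -0.217 0.023 0 -0.01 -0.44; 1 -0.069 -0.22 0.023 0 0 -0.45; 1 -0.06 -0.218 0.023 0 -0.01 -0.44; 1 -0.052 -0.213 0.022 0 -0.01 -0.42; 1 -0.043 -0.206 0.021 0.01 0 -0.41; 1 -0.036 -0.194 0.02 0 -0.01 -0.38; 1 -0.028 -0.179 0.018 0 0 -0.35; 1 -0.021 -0.161 0.017 0 0 -0.32; 1 -0.015 -0.141 0.014 0 -0.01 -0.27; 1 -0.01 -0.119 0.012 0 0 -0.23; 1 -0.007 -0.094 0.01 0 0 -0.19; 1 -0.004 -0.068 0.006 0 -0.01 -0.13")

```text
t: 21.7
eef_pos: [0.5753, 0.2014, 0.2499]
tool_rot: [0.001, 0.995, 0.098, -0.001]
contact_force: [0.6, 0.2, -2.9]
gripper_width: 0.141
```

apply_moves(moves="1 -0.002 -0.042 0.005 0 0 -0.08; 1 -0.001 -0.014 0.001 0 0 -0.03; 1 0 0 0.014 0 0 0; 1 0 0 0.042 0 0 0; 1 0 0 0.067 0 0 0; 1 0 0 0.09 0 0 0; 1 0 0 0.11 0 0 0; 1 0 0 0.126 0 0 0; 1 0 0 0.137 0 0 0; 1 0 0 0.142 0 0 0; 1 0 0 0.142 0 0 0; 1 0 0 0.137 0 0 0")

```text
t: 22.7
eef_pos: [0.5737, 0.2055, 0.126]
tool_rot: [0.001, 0.995, 0.101, -0.001]
contact_force: [0.0, 1.2, -2.6]
gripper_width: 0.142
```

apply_moves(moves="1 0 0 0.126 0 0 0; 1 0 0 0.11 0 0 0; 1 0 0 0.09 0 0 0; 1 0 0 0.067 0 0 0; 1 0 0 0.04 0 0 0; 1 0 0 0.014 0 0 0; 1 0 0 0 0 0 0")

```text
t: 23.28
eef_pos: [0.5743, 0.2062, 0.0748]
tool_rot: [0.001, 0.995, 0.101, -0.0]
contact_force: [-0.1, -0.1, -1.5]
gripper_width: 0.139
```

```bash
python3 -c "
from plan import *
rep();over('side','s14')
o,p,R=cur()
smooth(p,R,[(loc(SC,(.066,.0015,.060)),toolR(.2015),5)])
"
```

```text
t 23.28 p [0.5743 0.2062 0.0748] bin [-0.0662  0.3891  0.0748] q [ 0.12  0.64 -0.79  1.78  0.54  0.96 -0.69] F [-0.1 -0.1 -1.5] w 0.139
 tilt -0.0 y-axis in bin [ 0.493 -0.87   0.002]
s14 crop 191 176
1 0 0 0.012 0 0 0; 1 0 0 0.032 0.01 0 0; 1 0 0 0.039 0 0 0; 1 0 0.001 0.032 0.01 0.01 0.01; 1 0 0 0.012 0 0 0

end [0.5746 0.2063 0.06  ] 5 rows
```

View pics/s14y.png

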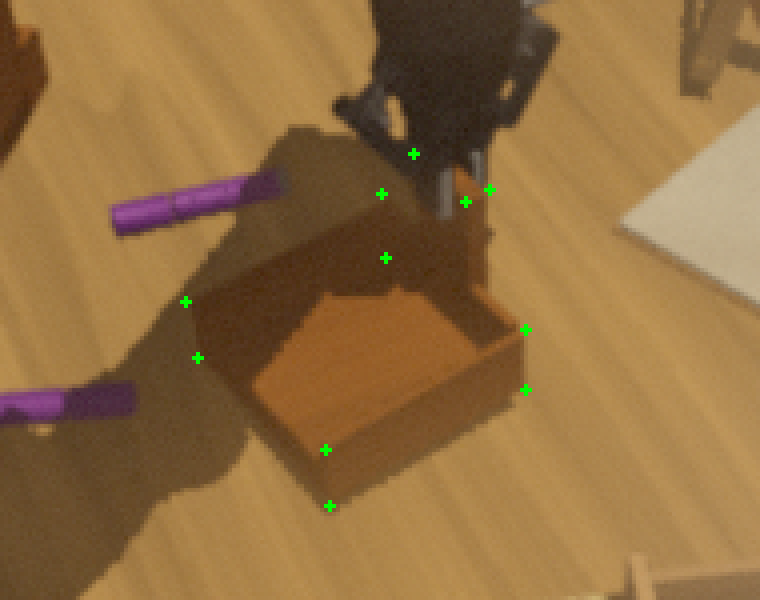

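apply_moves(moves="1 0 0 0.012 0 0 0; 1 0 0 0.032 0 0 0; 1 0 0 0.039 0 0 0; 1 0 0 0.03 0 0 0; 1 0 0 0.012 0 0 0; 1 0 0 0 0 0 0")

```text
t: 23.83
eef_pos: [0.5738, 0.2058, 0.0591]
tool_rot: [0.001, 0.995, 0.101, -0.001]
contact_force: [-0.1, 0.8, -2.0]
gripper_width: 0.14
```

apply_moves(moves="1 0 0 0.015 0 0 0; 1 0 0 0.015 0 0 0; 1 0 0 0 0 0 0")

```text
t: 24.08
eef_pos: [0.5741, 0.206, 0.0559]
tool_rot: [0.001, 0.995, 0.101, -0.001]
contact_force: [-1.9, 0.4, -1.8]
gripper_width: 0.137
```

apply_moves(moves="1 0 0 0.01 0 0 0; 1 0 0 0.01 0 0 0; 1 0 0 0 0 0 0")

```text
t: 24.33
eef_pos: [0.5748, 0.2059, 0.0551]
tool_rot: [0.001, 0.995, 0.101, -0.0]
contact_force: [-2.6, -3.6, 7.9]
gripper_width: 0.142
```

```bash
python3 -c "
from plan import *
rep();over('side','s15')
"
```

```text
t 24.33 p [0.5748 0.2059 0.0551] bin [-0.0656  0.3889  0.0551] q [ 0.11  0.66 -0.77  1.79  0.56  0.93 -0.71] F [-2.6 -3.6  7.9] w 0.142
 tilt 0.1 y-axis in bin [ 0.492 -0.871  0.002]
s15 crop 192 182
```

View pics/s15y.png

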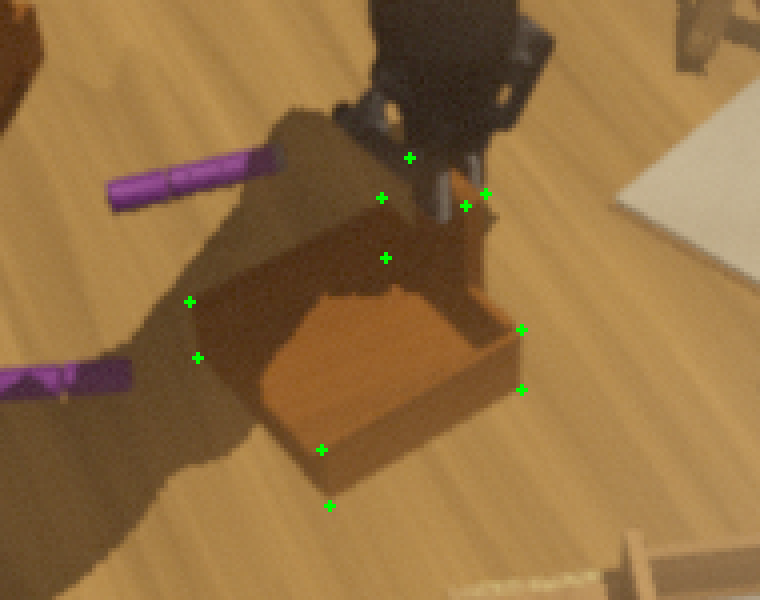

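apply_moves(moves="0.4 0 0 0 0 0 0; 0.4 0 0 0 0 0 0; 0.2 0 0 0 0 0 0; 0 0 0 0 0 0 0; -0.3 0 0 0 0 0 0; -0.6 0 0 0 0 0 0; -1 0 0 0 0 0 0; -1 0 0 0 0 0 0; -1 0 0 0 0 0 0; -1 0 0 0 0 0 0")

```text
t: 25.22
eef_pos: [0.5742, 0.2061, 0.0537]
tool_rot: [0.001, 0.995, 0.101, -0.001]
contact_force: [0.4, 0.5, -0.9]
gripper_width: 1.001
```

apply_moves(moves="-1 0 0 -0.03 0 0 0; -1 0 0 -0.08 0 0 0; -1 0 0 -0.12 0 0 0; -1 0 0 -0.15 0 0 0; -1 0 0 -0.15 0 0 0; -1 0 0 -0.15 0 0 0; -1 0 0 -0.15 0 0 0; -1 0 0 -0.15 0 0 0; -1 0 0 -0.15 0 0 0; -1 0 0 -0.15 0 0 0; -1 0 0 -0.1 0 0 0; -1 0 0 -0.05 0 0 0")

```text
t: 26.22
eef_pos: [0.5751, 0.2072, 0.2285]
tool_rot: [0.0, 0.995, 0.101, 0.001]
contact_force: [-0.3, -0.2, 0.4]
gripper_width: 0.999
```

```bash
python3 -c "
from plan import *
rep();snap('side','s16');snap('top','t16')
"
```

```text
t 26.22 p [0.5751 0.2072 0.2285] bin [-0.0657  0.3902  0.2285] q [ 0.19  0.48 -0.88  1.63  0.39  1.21 -0.57] F [-0.3 -0.2  0.4] w 0.999
 tilt 0.1 y-axis in bin [ 0.493 -0.87   0.001]
```

View pics/s16.png

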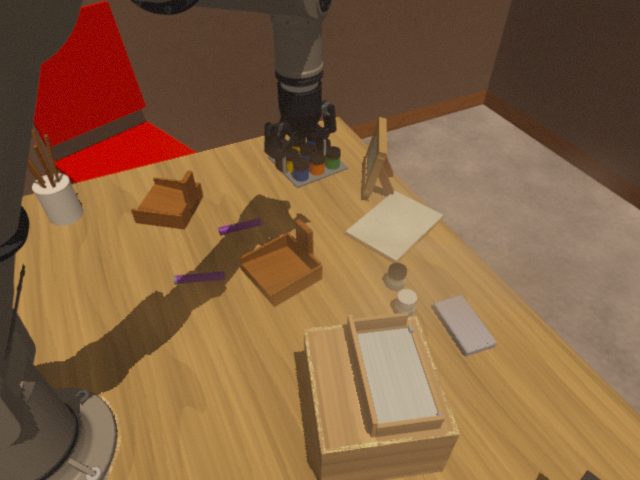

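View pics/t16.png

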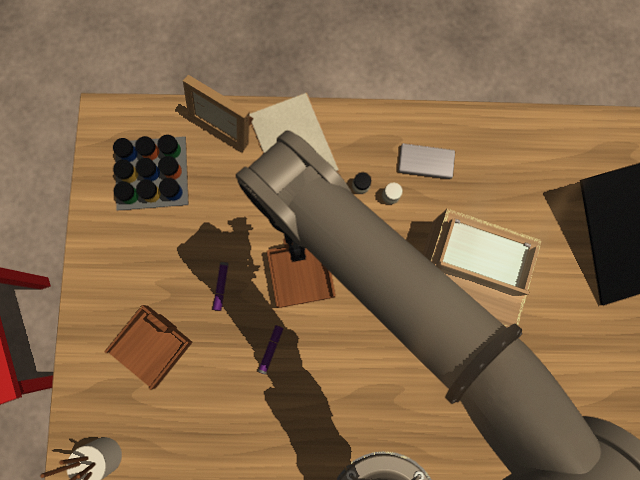

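```bash
python3 -c "
from station import bot
print(bot.hand_in())"
```

```text
the job is handed in; nothing more can be done
None
```

I emptied the scoop's three markers into the collection box, let the flap shut, and stood the empty scoop back upright at its original spot, released. I handed the job in at about 26 s.

**Sequence:** The rim pressed the flap lightly at about 6.5° of tilt (contact about 3.6 N). I then tipped the scoop to about 41° with the rim holding the flap open. The full 45° was not quite reachable, because joint 6 was near its range limit.

**Last checks:**
- **Camera views:** after release, the side and top pictures show the scoop empty and upright and the flap level with the deck. No white markers show on the table, flap or scoop, and the jars and tin are at the same pixels as at the start.
- **Gripper:** it is open, about 0.11 m above the top of the tab, with contact force near zero.
- **Not seen directly:** the markers inside the closed box. I infer they are there because they left the scoop while the flap was open and appear nowhere else.

**Disagreements:**
- In the pictures the fingertips stood about 30 mm higher than the reported tool position implied. I gripped the tab about 20 mm lower than planned to allow for this.
- The held scoop matched its predicted outline to within about 2 to 4 pixels throughout.

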